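# Tip the sawn dies from the tray into the bowl

### The arm

A 6-joint arm with a two-finger parallel gripper is mounted at the origin on a cart in front of the work surface, level with it; the furniture and walls round the work are solid. World frame = base frame: x ahead of the robot, y to its left, z up, the work surface at z = 0. Lengths are in m, angles in rad, forces in N, time in s.
With the tool pointing down it reaches from about 0.25 to 0.775 m from the base axis. Payload 4 kg.
Tool frame: the origin (TCP) lies midway between the tips of the shut fingers; the grasp point (between the pads) lies 19 mm behind it; z points along the fingers, y is the direction in which the jaws open and shut (so a half turn about z gives the same grasp; the last joint's range is limited). The gripper opens to 94 mm and grips with 3 to 60 N. Pads are 16 mm wide; open, the fingers measure 119 mm over their backs; the gripper's body (75 mm by 177 mm) begins 78 mm behind the grasp point.
Start: joints at [-1.249, 0.087, 1.371, -0, 1.684, -0.103], TCP at [0.227, -0.501, 0.175] pointing down, gripper open.
Joint ranges: [-3.1, 3.1], [-0.76, 2.03], [0.27, 2.55], [-1.08, 4.22], [0.17, 2.65], [-2.57, 2.57]. Speed limits (rad/s): [2.79, 2.79, 3.14, 3.14, 3.14, 3.14].

### API

Orientations are given as [roll, pitch, yaw] about the fixed x, y, z axes, in that order (R = Rz(yaw) Ry(pitch) Rx(roll)).
In Python, from bench import robot gives the robot as it stands.
- The arm moves only by the tool carry_out, never from a script. Its argument "deltas" is text: rows parted by semicolons, each of 7 numbers parted by spaces: the shift along the tool's x, y, z in mm, then the turn, a rotation vector about the tool's x, y, z in rad, then the closure, from 0 (fully open) to 1 (shut). A call has exactly 8 rows; each row is the pose to reach, as a shift and turn from the pose commanded when the call began, along the tool's axes at that moment; what a row does not reach only later rows make up. A row lasts 1/12 s, in which the tool goes at most 41.7 mm and 7.16 degrees, less where a joint would pass 70% of its speed; a pose out of reach is approached as far as the arm can. A call with a gripper value outside its range is refused whole. The fingers move at their own pace and stop on an object; the grip force is fixed at half the most. Time passes only in rows, so rows that repeat a pose let the fingers close, or fill a call up. It gives the time, the measured TCP pose, the force and the opening at its end, in the units of the state.
- robot.get_obs(): the state, without advancing time (a new reading comes with each control period).
- robot.snapshot(name): name is "scene" or "top" or "wrist"; returns a dict with "pixels" (480x640x3 uint8, red, green, blue), "range_z" (480x640 float32, m along the optical axis (not along the pixel's ray), 0 where there is no reading), "camera_matrix" (3x3 intrinsics, pixels), "k1" (the pictures are not rectified: a ray, as slopes to the right and down, at radius r is drawn at 1 + k1 r^2 times it, then the intrinsics apply), "rvec" (rotation vector, rad) and "tvec" (3), from world to camera coordinates, as OpenCV has them. Camera axes: x right, y down, z forward; pixel columns grow to the right and rows downward; lengths in m; the calibration is good to about 2 mm. A picture is of the moment at which its call begins.
- robot.close_job(): hands the job in, once; it reports no verdict.
Trained networks look in a picture, given as the dict that the camera call returned (one of the last four; its "shot" number tells which), for a name from the list of things; names that differ only in an ending like _2 or _b are one class to them, and where a whole thing is asked for, a point or a joint stands for the part that bears it (a point fixed in the world has none). Each returns a list of dicts, best first, with "p" (0 to 1); they miss things now and then, are a little off and sometimes report something else, mostly with a low value. They report only what shows in the picture. A call takes as long as a camera call.
- robot.look_for(picture, thing): "at" ([x, y, z] in m, in the coordinates of the camera as it stood for that picture, good to about 4 mm: the middle of the surface that is visible of it).
- robot.place_of(picture, thing): "at" ([x, y, z] in m, in the coordinates of the camera as it stood for that picture, good to about 4 mm: a listed point, or the origin of a listed thing).
The state is a dict: "time": time; "joint_positions": joint angles; "qvel": joint speeds; "joint_torque": joint torques, N m; "tool_pos": TCP position; "ee_rot": TCP orientation; "wrist_force": force on the tool from outside, world axes, zero at the start; "wrist_torque": the same for the moment, N m; "width": finger opening in m.
Only numpy, scipy, OpenCV 4.12 (cv2) and the standard library are available. Lean on these libraries where they do the work, as an engineer would, in place of code of your own. Each camera call takes 0.05 s, during which the arm holds its last target.

### The job

Draw the blue tray out from under the little bench shelf, with its three stone dies aboard, and leave it standing on the worktop while you let go. Then take it by the upright grey handle at its back, lift it over the green bowl to the right of it (not the one at the far left end) and tip it nose down so that all three dies slide into the bowl, without ever gripping or pushing the dies themselves, and set the empty tray down flat on the worktop. Leave the bowl where it stands, upright, and do not disturb the other things.

Things in the scene. Friction and masses are not known exactly. Their poses are not given: they have to be found in the camera images.
- tray: Blue tipping tray, 120 mm long (x), 54 wide (y); walls 26 high, 4 thick; floor 4 thick; about 115 g. Its nose (-x) is open, the other sides walled; behind the rear wall (+x) a 6 mm high strip carries the handle. Origin: centre of the walled part's underside, z up. Starts flat, nose toward the robot, tail under the shelf. Dies slide on its floor at a slope of 17 to 27 degrees; 45 to 50 clears it.
- tray_handle: Upright grey grip plate fixed to the tail of the tray: 10 mm thick (along the tray's x), 36 mm wide (along its y), from 6 mm to 46 mm above the tray's underside. The free gap between it and the rear wall of the tray is 32 mm. Origin: at its foot, 97 mm behind the tray's origin and 2 mm above its underside; axes as the tray's.
- tray_grip (a point): Middle of the handle plate where it can be gripped: 97 mm along the tray's +x from its origin, 30 mm above the tray's underside.
- tray_nose (a point): Middle of the open front edge of the tray's floor, on its upper surface: 60 mm along the tray's -x from its origin, 4 mm above the underside.
- bench_shelf: Small fixed shelf, grey sides, pale wooden board; 74 mm deep (x), 118 wide (y), 72 high (82 with a wax scrap on it), open to its -x over 90 x 62 mm. Origin: centre of its footprint; its front edge is 37 mm to -x. At the start the tray's handle stands under its middle, axes parallel to 0.05 rad, and can be gripped only once the tray is drawn about 100 mm along the shelf's -x.
- bowl: Dark green mixing bowl, loose, 300 g, 129 mm across the rim and 80 mm high, wall 4 mm, mouth about 118 mm across, narrowing to about 70 mm at its floor, which is 5 mm thick. Origin: centre of its underside, z up. It stands to the right (-y) of the tray; a like bowl at the far left end of the worktop is not meant.
- die_0: Sawn die of beige stone, a block 21 x 34 x 14 mm with two tooth stumps on top (23 mm high in all), 30 g, loose on the tray, the one nearest the nose. Origin: centre of its underside.
- die_1: The same, in the middle of the tray. Origin: centre of its underside.
- die_2: The same, nearest the tray's rear wall. Origin: centre of its underside.
- white_pot: Bystander: white screw pot, 48 mm across, 49 mm high. Origin: centre of its underside.
- stack_model: Bystander: dental model on a blue, white and black base stack, 66 x 76 x 64 mm high. Origin: centre of its underside.
- stone_model: Bystander: beige stone dental model, 56 x 63 x 27 mm high. Origin: centre of its underside.
- grey_dish: Bystander: small grey footed dish, 34 mm across, 26 mm high. Origin: centre of its underside.

How it is judged:
By the outcome, as a careful person would: the job done as asked, in the order asked, and still so for the second after the job is handed in, with the robot touching nothing.
It also fails if it takes over 72 s, if anything falls off the work surface, if the arm or the gripper's body presses on something with over 40 N, if the wrist force passes 120 N, or if a joint passes its speed limit or range.

## Working session

There is one attempt and no reset: what is moved stays moved. The work goes in short steps, Python scripts to look and compute and a tool call to move; the robot and the scene stay as the last step left them, time stands still between calls to the robot, and variables do not carry over. Pictures are saved under pics/ and viewed, and the job is handed in when it is done.

Besides the shell and the picture viewer there is one more tool, called after "Emit:" as name(argument=value, ...) on one line, values as JSON. carry_out: Moves the arm, as the interface text tells. Its arguments: {"type":"object","properties":{"deltas":{"type":"string"}},"required":["deltas"]}

```bash
ls; mkdir -p pics; cat > h.py <<'E'
import numpy as np, cv2
from scipy.spatial.transform import Rotation as R
from bench import robot
def save(p,n): cv2.imwrite(f'pics/{n}.png',p['pixels'][:,:,::-1])
def w(p,at):
    Rm=cv2.Rodrigues(np.array(p['rvec'],float))[0]
    return Rm.T@(np.array(at)-np.array(p['tvec']).ravel())
def cloud(p):
    K=np.array(p['camera_matrix']);z=p['range_z'];h,wd=z.shape
    u,v=np.meshgrid(np.arange(wd),np.arange(h))
    d=np.array([p['k1'],0,0,0],float)
    s=cv2.undistortPoints(np.stack([u,v],-1).reshape(-1,1,2).astype(float),K,d).reshape(h,wd,2)
    c=np.dstack([s*z[...,None],z])
    Rm=cv2.Rodrigues(np.array(p['rvec'],float))[0]
    W=(c-np.array(p['tvec']).ravel())@Rm
    W[z==0]=np.nan
    return W
E
python3 - <<'E'
from h import *
for n in ['scene','top']:
    p=robot.snapshot(n);save(p,n+'0');np.save(n+'0.npy',cloud(p))
    for t in ['tray','tray_handle','tray_grip','tray_nose','bench_shelf','bowl','die_0','white_pot','stack_model','stone_model','grey_dish']:
        for r in robot.place_of(p,t)[:4]: print(n,t,round(r['p'],2),w(p,r['at']).round(3))
o=robot.get_obs();print(o)
E
```

```text
pics
scene tray 0.97 [ 0.61   0.175 -0.001]
scene tray 0.49 [0.615 0.176 0.005]
scene tray 0.28 [ 0.705  0.192 -0.   ]
scene tray_handle 0.51 [0.706 0.192 0.005]
scene tray_grip 0.94 [0.705 0.196 0.029]
scene tray_nose 0.95 [0.554 0.157 0.005]
scene bench_shelf 0.64 [0.705 0.189 0.002]
scene die_0 0.52 [0.645 0.183 0.003]
scene die_0 0.45 [0.581 0.166 0.003]
scene white_pot 0.92 [ 0.689 -0.057 -0.001]
scene stack_model 0.65 [ 0.694 -0.187 -0.003]
scene stone_model 0.72 [ 0.533  0.417 -0.003]
scene grey_dish 0.69 [ 0.629  0.346 -0.001]
scene grey_dish 0.44 [ 0.488 -0.193  0.   ]
top tray 0.9 [0.614 0.171 0.003]
top tray_nose 0.95 [0.554 0.154 0.002]
top bench_shelf 0.69 [ 0.709  0.194 -0.005]
top bowl 0.72 [ 0.486 -0.199 -0.001]
top die_0 0.65 [0.615 0.176 0.001]
top die_0 0.43 [0.646 0.185 0.004]
top die_0 0.41 [0.585 0.168 0.002]
top white_pot 0.97 [ 0.691 -0.058  0.001]
top stack_model 0.71 [ 0.696 -0.186  0.   ]
top stack_model 0.41 [ 0.632  0.348 -0.002]
top stack_model 0.22 [0.555 0.156 0.002]
top stone_model 0.64 [0.534 0.42  0.001]
top grey_dish 0.69 [0.632 0.345 0.   ]
top grey_dish 0.16 [0.583 0.162 0.002]
{'time': 1.2, 'joint_positions': array([-1.24908642e+00,  8.71920413e-02,  1.37070563e+00,  1.99598368e-05,
        1.68361433e+00, -1.03124936e-01]), 'qvel': array([ 0.00088141, -0.00184314, -0.00116954,  0.00160909,  0.00054772,
       -0.00033949]), 'joint_torque': array([ 8.76020913e-04, -3.40044057e+01, -3.02597451e+01,  7.18371291e-02,
        2.37233931e-02,  1.08503508e-05]), 'tool_pos': array([ 0.22668834, -0.50112656,  0.17530737]), 'ee_rot': array([ 3.14151039e+00, -1.14255742e-05,  4.24837087e-01]), 'wrist_force': array([0.59912616, 0.30994794, 0.57492981]), 'wrist_torque': array([-0.02445911,  0.03646452, -0.00093761]), 'width': 0.09402076927298025}
```

View pics/scene0.png

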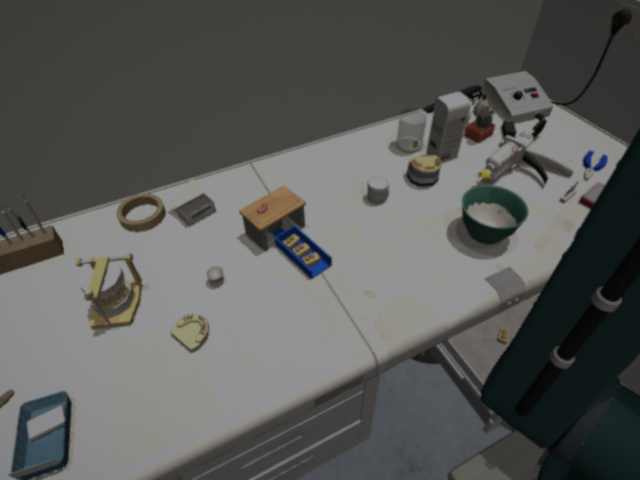

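View pics/top0.png

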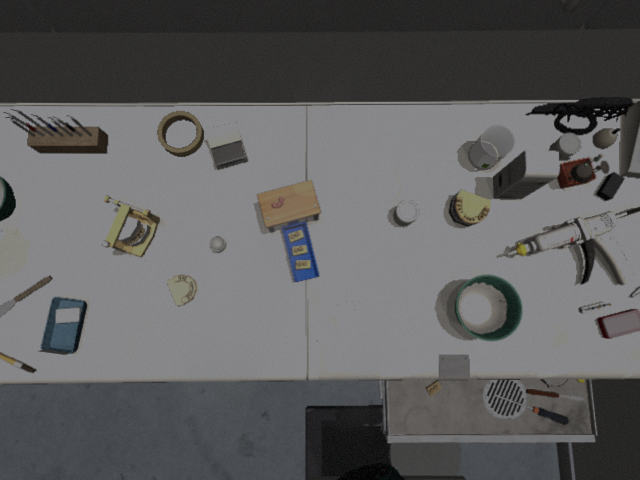

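```bash
python3 - <<'E'
from h import *
for n in ['scene','top']:
    im=cv2.imread(f'pics/{n}0.png');W=np.load(n+'0.npy')
    h=cv2.cvtColor(im,cv2.COLOR_BGR2HSV)
    m=(h[...,0]>105)&(h[...,0]<130)&(h[...,1]>150)&(h[...,2]>40)
    m&=(abs(W[...,0]-.6)<.12)&(abs(W[...,1]-.17)<.1)
    P=W[m];print(n,len(P),P.min(0),P.max(0))
    P2=P[:,:2].astype(np.float32);r=cv2.minAreaRect(P2);print('rect',r)
    print(np.round(cv2.boxPoints(r),3))
    m=(h[...,0]>60)&(h[...,0]<95)&(h[...,1]>60)&(abs(W[...,0]-.486)<.1)&(abs(W[...,1]+.196)<.1)&(W[...,2]>.073)
    Q=W[m];print('bowl',len(Q),cv2.minEnclosingCircle(Q[:,:2].astype(np.float32)),Q[:,2].max())
    A=np.c_[2*Q[:,:2],np.ones(len(Q))];s=np.linalg.lstsq(A,(Q[:,:2]**2).sum(1),rcond=None)[0];print(s[:2],np.sqrt(s[2]+s[0]**2+s[1]**2))
    # shelf top
    m=(W[...,2]>.062)&(W[...,2]<.08)&(abs(W[...,0]-.705)<.09)&(abs(W[...,1]-.19)<.1)
    S=W[m];print('shelf',cv2.minAreaRect(S[:,:2].astype(np.float32)),np.median(S[:,2]))
    if n=='top':
        for c in (260,300,340,400,440): print(c,[(r,W[r,c].round(3)) for r in (370,376,382)])
E
```

```text
scene 895 [5.46501163e-01 1.35820201e-01 3.18856583e-04] [0.70201932 0.21157005 0.02826522]
rect ((0.6261363625526428, 0.1775272637605667), (0.15254181623458862, 0.054229605942964554), 12.965627670288086)
[[0.546 0.187]
 [0.558 0.134]
 [0.707 0.168]
 [0.694 0.221]]
bowl 366 ((0.4875565469264984, -0.1959320604801178), 0.06562601029872894) 0.08121553732496836
[ 0.48609858 -0.19609056] 0.061567875583678607
shelf ((0.7018929719924927, 0.19482481479644775), (0.0763583779335022, 0.11863422393798828), 14.973708152770996) 0.0714925618890804
top 385 [ 0.54885152  0.13444807 -0.0022719 ] [0.64944361 0.18583535 0.02910823]
rect ((0.5991553068161011, 0.16907314956188202), (0.09232935309410095, 0.04990273714065552), 13.408525466918945)
[[0.548 0.183]
 [0.56  0.134]
 [0.65  0.156]
 [0.638 0.204]]
bowl 462 ((0.4884268641471863, -0.19731512665748596), 0.06434997171163559) 0.08373148441716076
[ 0.48800361 -0.19654696] 0.061169750234827944
shelf ((0.7033251523971558, 0.19517438113689423), (0.07444072514772415, 0.11799111217260361), 15.069299697875977) 0.07197970095816163
260 [(370, array([0.365, 0.256, 0.   ])), (376, array([ 0.352,  0.257, -0.003])), (382, array([ 0.246,  0.349, -0.785]))]
300 [(370, array([0.364, 0.173, 0.001])), (376, array([ 0.352,  0.174, -0.003])), (382, array([ 0.245,  0.199, -0.785]))]
340 [(370, array([ 0.363,  0.09 , -0.001])), (376, array([ 0.351,  0.09 , -0.004])), (382, array([ 0.245,  0.05 , -0.778]))]
400 [(370, array([ 0.362, -0.034, -0.   ])), (376, array([ 0.35 , -0.035, -0.005])), (382, array([ 0.325, -0.053, -0.108]))]
440 [(370, array([ 0.362, -0.117,  0.   ])), (376, array([ 0.35 , -0.117, -0.003])), (382, array([ 0.325, -0.145, -0.108]))]
```

```bash
cat >> h.py <<'E'
def tilt(yaw,t=0):
    "tool orientation; yaw: tool x heading; t: rotation about tool x"
    return R.from_euler('z',yaw)*R.from_euler('x',np.pi)*R.from_euler('x',t)
def delta(pos,Rt):
    o=robot.get_obs();R0=R.from_euler('xyz',o['ee_rot'])
    d=R0.inv().apply(np.array(pos)-o['tool_pos'])*1000
    r=(R0.inv()*Rt).as_rotvec()
    print('delta',d.round(1),r.round(4),'t',o['time'],'pos',o['tool_pos'].round(4),o['ee_rot'].round(3),'F',o['wrist_force'].round(1),'w',round(o['width'],4),'q',o['joint_positions'].round(2))
E
python3 - <<'E'
from h import *
delta([.581,.167,.18],tilt(.23))
E
```

```text
delta [ 598.2 -462.7   -4.7] [ 1.000e-04 -0.000e+00  1.948e-01] t 1.2 pos [ 0.2267 -0.5011  0.1753] [ 3.142 -0.     0.425] F [0.6 0.3 0.6] w 0.094 q [-1.25  0.09  1.37  0.    1.68 -0.1 ]
```

Emit:
carry_out(deltas="598 -463 -5 0 0 0.195 0;598 -463 -5 0 0 0.195 0;598 -463 -5 0 0 0.195 0;598 -463 -5 0 0 0.195 0;598 -463 -5 0 0 0.195 0;598 -463 -5 0 0 0.195 0;598 -463 -5 0 0 0.195 0;598 -463 -5 0 0 0.195 0")

```text
time: 1.87
tool_pos: [0.3832, -0.2048, 0.1778]
ee_rot: [3.141, -0.001, 0.229]
wrist_force: [1.0, 0.3, 0.3]
width: 0.0937
```

```bash
python3 - <<'E'
from h import *
delta([.581,.167,.18],tilt(.23))
E
```

```text
delta [ 277.1 -317.1   -2.2] [ 0.0009 -0.0008 -0.0007] t 1.8667 pos [ 0.3832 -0.2048  0.1778] [ 3.141e+00 -1.000e-03  2.290e-01] F [1.  0.3 0.3] w 0.0937 q [-0.62 -0.18  1.62 -0.    1.7   0.72]
```

Emit:
carry_out(deltas="277 -317 -2 0 0 0 0;277 -317 -2 0 0 0 0;277 -317 -2 0 0 0 0;277 -317 -2 0 0 0 0;277 -317 -2 0 0 0 0;277 -317 -2 0 0 0 0;277 -317 -2 0 0 0 0;277 -317 -2 0 0 0 0")

```text
time: 2.53
tool_pos: [0.5397, 0.09, 0.1793]
ee_rot: [3.141, -0.001, 0.23]
wrist_force: [0.4, -1.1, 0.4]
width: 0.0938
```

```bash
python3 - <<'E'
from h import *
delta([.581,.167,.18],tilt(.23))
E
```

```text
delta [ 57.8 -65.6  -0.7] [ 0.0004 -0.0006  0.0003] t 2.5333 pos [0.5397 0.09   0.1793] [ 3.141e+00 -1.000e-03  2.300e-01] F [ 0.4 -1.1  0.4] w 0.0938 q [ 0.06  0.08  1.37 -0.    1.69  1.4 ]
```

Emit:
carry_out(deltas="58 -66 -1 0 0 0 0;58 -66 -1 0 0 0 0;58 -66 -1 0 0 0 0;58 -66 -1 0 0 0 0;58 -66 -1 0 0 0 0;58 -66 -1 0 0 0 0;58 -66 -1 0 0 0 0;58 -66 -1 0 0 0 0")

```text
time: 3.2
tool_pos: [0.5804, 0.1638, 0.1807]
ee_rot: [3.141, -0.001, 0.228]
wrist_force: [-0.2, 0.2, -0.1]
width: 0.094
```

```bash
python3 - <<'E'
from h import *
delta([.581,.167,.18],tilt(.23))
p=robot.snapshot('wrist');save(p,'w1');W=cloud(p);np.save('w1.npy',W)
for t in ['tray','tray_nose','die_0','bench_shelf','tray_grip']:
    for r in robot.place_of(p,t)[:4]: print(t,round(r['p'],2),w(p,r['at']).round(3))
h=cv2.cvtColor(p['pixels'],cv2.COLOR_RGB2HSV)
m=(h[...,0]>105)&(h[...,0]<130)&(h[...,1]>150)&(h[...,2]>40)
P=W[m];P=P[np.isfinite(P[:,0])&(abs(P[:,2]-.02)<.03)];r=cv2.minAreaRect(P[:,:2].astype(np.float32));print(len(P),r,cv2.boxPoints(r).round(3))
E
```

```text
delta [ 1.4 -3.   0.7] [ 0.0003 -0.0009 -0.0023] t 3.2 pos [0.5804 0.1638 0.1807] [ 3.141e+00 -1.000e-03  2.280e-01] F [-0.2  0.2 -0.1] w 0.094 q [ 0.18  0.2   1.23 -0.    1.71  1.52]
tray 0.73 [0.61  0.168 0.001]
tray_nose 0.59 [0.549 0.163 0.007]
die_0 0.9 [0.614 0.175 0.007]
die_0 0.84 [0.643 0.182 0.002]
die_0 0.65 [0.579 0.17  0.005]
bench_shelf 0.79 [0.704 0.194 0.001]
660 ((0.6100761890411377, 0.17352089285850525), (0.11674176156520844, 0.052789390087127686), 13.3601713180542) [[0.547 0.186]
 [0.559 0.134]
 [0.673 0.161]
 [0.661 0.213]]
```

View pics/w1.png

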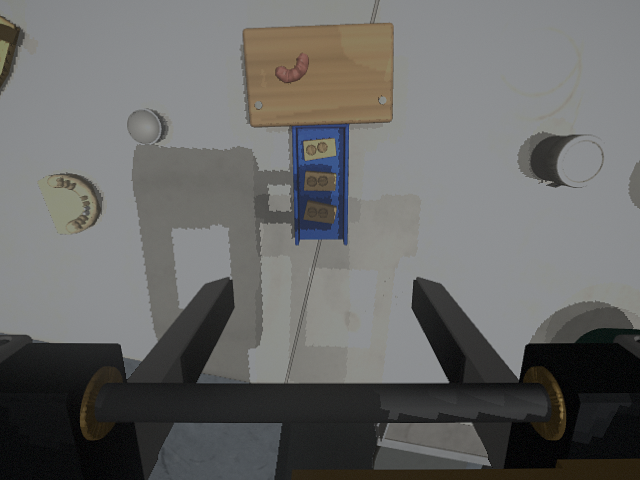

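```bash
python3 - <<'E'
from h import *
p=robot.snapshot('wrist');print(w(p,[0,0,0]))
delta([.581,.1666,.05],tilt(.231))
E
```

```text
[0.65972219 0.18448469 0.3906113 ]
delta [  0.8  -1.4 130.2] [ 0.0001 -0.0001 -0.0015] t 3.55 pos [0.5805 0.165  0.1802] [ 3.142 -0.     0.23 ] F [0.6 0.2 0.8] w 0.0938 q [ 0.18  0.21  1.23 -0.    1.71  1.52]
```

Emit:
carry_out(deltas="0 -1 130 0 0 0 0;0 -1 130 0 0 0 0;0 -1 130 0 0 0 0;0 -1 130 0 0 0 0;0 -1 130 0 0 0 0;0 -1 150 0 0 0 0;0 -1 160 0 0 0 0;0 -1 160 0 0 0 0")

```text
time: 4.22
tool_pos: [0.5804, 0.1662, 0.0204]
ee_rot: [3.141, 0.0, 0.23]
wrist_force: [-0.9, -1.0, -0.3]
width: 0.0939
```

```bash
python3 - <<'E'
from h import *
delta([.581,.1666,.004],tilt(.231))
p=robot.snapshot('wrist');save(p,'w2')
delta([.581,.1666,.004],tilt(.231))
E
```

```text
delta [ 0.6 -0.2 16.4] [ 0.0001  0.0003 -0.0012] t 4.2167 pos [0.5804 0.1662 0.0204] [3.141 0.    0.23 ] F [-0.9 -1.  -0.3] w 0.0939 q [ 0.19  0.28  1.46 -0.    1.4   1.53]
delta [ 0.1 -0.3 17.3] [ 0.0002 -0.0011 -0.0012] t 4.2667 pos [0.581  0.1663 0.0213] [ 3.141e+00 -1.000e-03  2.300e-01] F [-0.5  0.6  0.7] w 0.094 q [ 0.19  0.28  1.45 -0.    1.4   1.53]
```

View pics/w2.png

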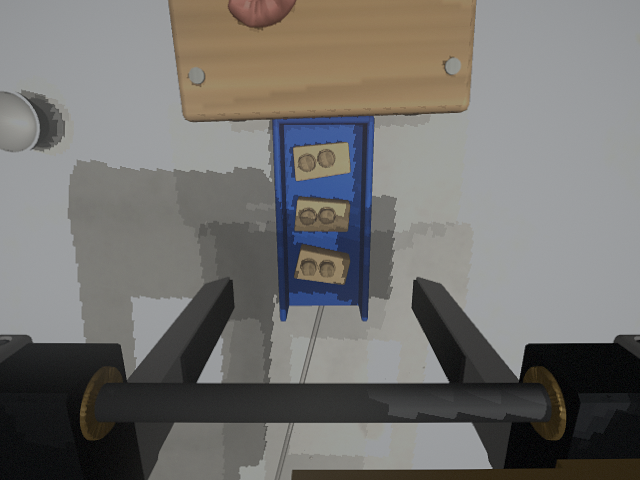

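Emit:
carry_out(deltas="0 0 16 0 0 0 0;0 0 16 0 0 0 0;0 0 16 0 0 0 0.3;0 0 16 0 0 0 0.38;0 0 16 0 0 0 0.42;0 0 16 0 0 0 0.45;0 0 16 0 0 0 1;0 0 16 0 0 0 1")

```text
time: 4.93
tool_pos: [0.5805, 0.1662, 0.0045]
ee_rot: [3.141, -0.001, 0.23]
wrist_force: [0.3, -0.1, -0.0]
width: 0.0573
```

```bash
python3 - <<'E'
from h import *
delta([.581-.115*np.cos(.262),.1666-.115*np.sin(.262),.004],tilt(.231))
E
```

```text
delta [-114.4    3.5    0.4] [ 0.0001 -0.0006 -0.0012] t 4.9333 pos [0.5805 0.1662 0.0045] [ 3.141e+00 -1.000e-03  2.300e-01] F [ 0.3 -0.1 -0. ] w 0.0573 q [ 0.19  0.3   1.47 -0.    1.37  1.53]
```

Emit:
carry_out(deltas="0 0 0 0 0 0 1;0 0 0 0 0 0 1;-3 0 0 0 0 0 1;-9 0 0 0 0 0 1;-18 0.5 0 0 0 0 1;-28 1 0 0 0 0 1;-38 1 0 0 0 0 1;-45 1.5 0 0 0 0 1")

```text
time: 5.6
tool_pos: [0.5352, 0.1542, 0.0039]
ee_rot: [3.142, 0.001, 0.23]
wrist_force: [-0.9, -0.1, 0.2]
width: 0.0038
```

```bash
python3 - <<'E'
from h import *
delta([.581-.120*np.cos(.262),.1666-.120*np.sin(.262),.0045],tilt(.231))
p=robot.snapshot('wrist');save(p,'w3')
E
```

```text
delta [-72.5   2.2  -0.5] [ 0.      0.001  -0.0011] t 5.6 pos [0.5352 0.1542 0.0039] [3.142e+00 1.000e-03 2.300e-01] F [-0.9 -0.1  0.2] w 0.0038 q [ 0.18  0.2   1.59 -0.    1.35  1.52]
```

View pics/w3.png

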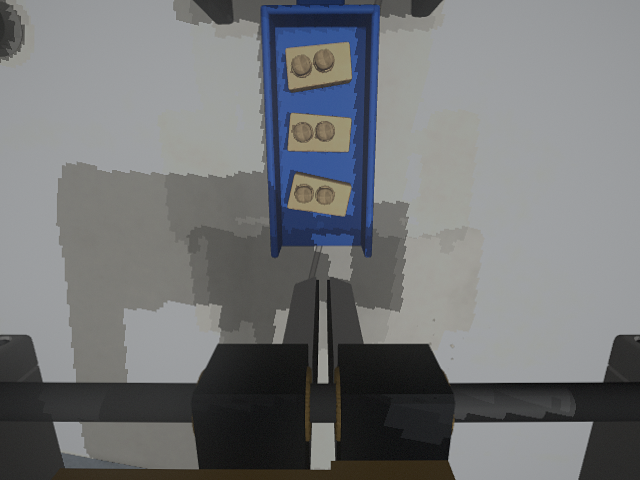

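```bash
cat >> h.py <<'E'
def blue(p,c=None):
    W=cloud(p);h=cv2.cvtColor(p['pixels'],cv2.COLOR_RGB2HSV)
    m=(h[...,0]>105)&(h[...,0]<130)&(h[...,1]>150)&(h[...,2]>40)&np.isfinite(W[...,0])&(abs(W[...,2]-.02)<.03)
    if c is not None: m&=np.hypot(W[...,0]-c[0],W[...,1]-c[1])<.11
    P=W[m];r=cv2.minAreaRect(P[:,:2].astype(np.float32))
    print(len(P),r,cv2.boxPoints(r).round(3).tolist(),P[:,2].min(),P[:,2].max())
E
python3 - <<'E'
from h import *
for n in ['wrist','top','scene']:
    p=robot.snapshot(n);save(p,n+'4');blue(p,(.58,.165))
    for t in ['tray','tray_nose','die_0']:
        for r in robot.place_of(p,t)[:3]: print(n,t,round(r['p'],2),w(p,r['at']).round(3))
E
```

```text
10913 ((0.614008367061615, 0.17457959055900574), (0.126222163438797, 0.05325585976243019), 13.401515007019043) [[0.5460000038146973, 0.1860000044107437], [0.5590000152587891, 0.1340000033378601], [0.6819999814033508, 0.16300000250339508], [0.6690000295639038, 0.2150000035762787]] 0.00241952404111162 0.029104633353085465
wrist tray 0.71 [ 0.61   0.169 -0.004]
wrist tray_nose 0.72 [0.549 0.16  0.007]
wrist die_0 0.87 [0.642 0.181 0.004]
wrist die_0 0.78 [0.611 0.177 0.008]
wrist die_0 0.57 [0.581 0.174 0.006]
4 ((0.6622958779335022, 0.16268222033977509), (0.011844182386994362, 0.003565242514014244), 50.8814582824707) [[0.6570000052452087, 0.1589999943971634], [0.6600000262260437, 0.15700000524520874], [0.6669999957084656, 0.16599999368190765], [0.6650000214576721, 0.1679999977350235]] 0.004199363551260275 0.028675797237704435
top die_0 0.55 [0.646 0.182 0.002]
310 ((0.5978959202766418, 0.17159566283226013), (0.1395355463027954, 0.052343666553497314), 13.092605590820312) [[0.5239999890327454, 0.1809999942779541], [0.5360000133514404, 0.12999999523162842], [0.671999990940094, 0.16200000047683716], [0.6600000262260437, 0.21299999952316284]] 0.0002973620439328692 0.04452422104338324
scene tray 0.66 [ 0.612  0.171 -0.001]
scene tray_nose 0.9 [0.552 0.155 0.002]
scene die_0 0.61 [0.586 0.167 0.001]
```

View pics/scene4.png

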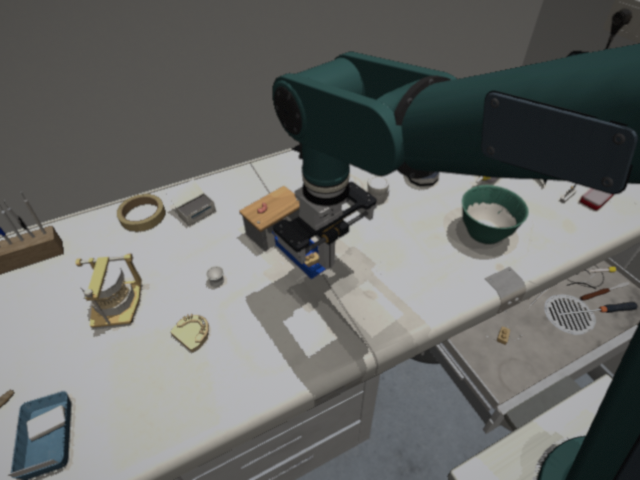

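```bash
python3 - <<'E'
from h import *
p=robot.snapshot('wrist');o=robot.get_obs()
R0=R.from_euler('xyz',o['ee_rot'])
K=np.array(p['camera_matrix']);d=np.array([p['k1'],0,0,0.])
for off in ([0,0,0],[.008,0,0],[-.008,0,0],[0,0,-.019]):
    X=o['tool_pos']+R0.apply(off)
    print(off,cv2.projectPoints(X[None],np.array(p['rvec'],float),np.array(p['tvec'],float),K,d)[0].ravel())
print(K,p['k1'],o['tool_pos'],o['width'])
W=cloud(p)
for v in (270,282,290,300,320):
  print(v,[W[v,u].round(3) for u in (305,318,328,345)], p['range_z'][v,310])
E
```

```text
[0, 0, 0] [323.95323145 273.61405261]
[0.008, 0, 0] [323.98384237 261.1499076 ]
[-0.008, 0, 0] [323.92318426 285.83224914]
[0, 0, -0.019] [324.08938929 286.00049831]
[[370.52423938   0.         322.56308143]
 [  0.         370.52423938 240.19622136]
 [  0.           0.           1.        ]] -0.01244578097817576 [0.53691576 0.15452208 0.00394834] 0.0002827524124777152
270 [array([0.536, 0.166, 0.002]), array([0.537, 0.158, 0.001]), array([0.539, 0.152, 0.001]), array([ 0.541,  0.142, -0.   ])] 0.22782359
282 [array([0.545, 0.166, 0.042]), array([0.546, 0.16 , 0.04 ]), array([0.547, 0.155, 0.042]), array([0.533, 0.14 , 0.001])] 0.18521997
290 [array([0.545, 0.166, 0.052]), array([0.546, 0.16 , 0.052]), array([0.547, 0.155, 0.051]), array([0.549, 0.147, 0.052])] 0.17619433
300 [array([0.545, 0.165, 0.062]), array([0.546, 0.16 , 0.063]), array([0.547, 0.155, 0.063]), array([0.549, 0.148, 0.062])] 0.16515583
320 [array([0.545, 0.165, 0.082]), array([0.546, 0.159, 0.081]), array([0.547, 0.156, 0.081]), array([0.549, 0.149, 0.081])] 0.14751688
```

View pics/wrist4.png

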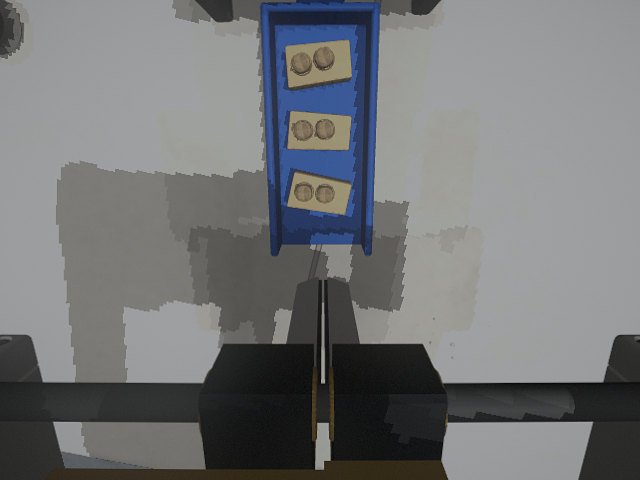

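```bash
python3 - <<'E'
from h import *
p=robot.snapshot('scene');W=cloud(p)
im=p['pixels'][180:300,260:400,::-1];cv2.imwrite('pics/crop5.png',cv2.resize(im,None,fx=5,fy=5,interpolation=cv2.INTER_NEAREST))
o=robot.get_obs()
K=np.array(p['camera_matrix']);d=np.array([p['k1'],0,0,0.])
for dz in (0,.02,.04,.1):
    X=o['tool_pos']+[0,0,dz]
    print(dz,cv2.projectPoints(X[None],np.array(p['rvec'],float),np.array(p['tvec'],float),K,d)[0].ravel())
for v in range(225,290,4): print(v,[W[v,u].round(3).tolist() for u in (322,328,332)])
E
```

```text
0 [326.82662524 275.82839642]
0.02 [326.73035337 269.33889491]
0.04 [326.63072099 262.62306459]
0.1 [326.30978326 240.99126978]
225 [[0.511, 0.175, 0.177], [0.513, 0.163, 0.17], [0.516, 0.154, 0.163]]
229 [[0.51, 0.176, 0.169], [0.516, 0.161, 0.156], [0.514, 0.155, 0.155]]
233 [[0.516, 0.173, 0.153], [0.51, 0.165, 0.154], [0.506, 0.159, 0.155]]
237 [[0.515, 0.173, 0.144], [0.502, 0.169, 0.155], [0.502, 0.161, 0.151]]
241 [[0.505, 0.179, 0.147], [0.5, 0.17, 0.146], [0.502, 0.162, 0.141]]
245 [[0.532, 0.166, 0.104], [0.501, 0.169, 0.136], [0.53, 0.147, 0.096]]
249 [[0.532, 0.166, 0.093], [0.529, 0.155, 0.091], [0.531, 0.146, 0.084]]
253 [[0.532, 0.166, 0.083], [0.529, 0.156, 0.08], [0.53, 0.147, 0.074]]
257 [[0.534, 0.165, 0.068], [0.527, 0.156, 0.071], [0.528, 0.148, 0.066]]
261 [[0.533, 0.166, 0.059], [0.529, 0.156, 0.057], [0.529, 0.147, 0.053]]
265 [[0.533, 0.166, 0.048], [0.528, 0.156, 0.047], [0.531, 0.146, 0.039]]
269 [[0.558, 0.154, 0.001], [0.53, 0.155, 0.033], [0.55, 0.136, 0.0]]
273 [[0.551, 0.158, -0.0], [0.545, 0.148, 0.0], [0.541, 0.141, -0.0]]
277 [[0.542, 0.163, -0.0], [0.535, 0.153, 0.001], [0.533, 0.145, -0.001]]
281 [[0.534, 0.167, -0.002], [0.528, 0.157, -0.0], [0.523, 0.15, 0.001]]
285 [[0.523, 0.172, 0.001], [0.52, 0.161, -0.002], [0.514, 0.155, 0.001]]
289 [[0.515, 0.176, 0.001], [0.511, 0.166, -0.001], [0.507, 0.159, 0.0]]
```

View pics/crop5.png

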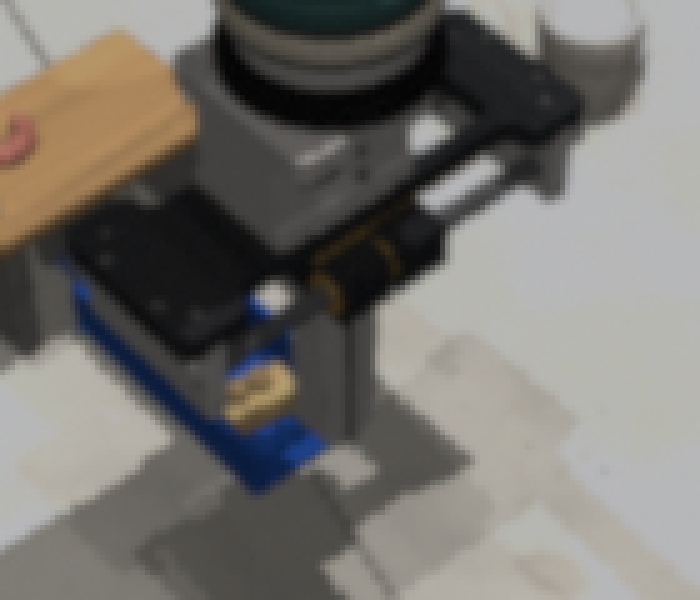

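```bash
python3 - <<'E'
from h import *
p=robot.snapshot('wrist');W=cloud(p);o=robot.get_obs()
for v in range(271,287): print(v,[W[v,u].round(4).tolist() for u in (310,315,335,340)])
p=robot.snapshot('scene');W=cloud(p)
for v in range(262,274): print(v,[W[v,u].round(3).tolist() for u in (324,326,328,330)])
print(o['tool_pos'],o['joint_positions'])
E
```

```text
271 [[0.5351, 0.1629, 0.0002], [0.5357, 0.1599, -0.0001], [0.5388, 0.148, 0.0006], [0.5397, 0.1451, 0.0011]]
272 [[0.5342, 0.1627, -0.0006], [0.535, 0.1597, -0.0003], [0.538, 0.1478, 0.0002], [0.539, 0.1449, 0.0009]]
273 [[0.534, 0.1627, 0.0006], [0.5344, 0.1596, -0.0001], [0.5377, 0.1477, 0.0012], [0.5381, 0.1446, 0.0003]]
274 [[0.5329, 0.1625, -0.0005], [0.534, 0.1595, 0.0005], [0.537, 0.1475, 0.0008], [0.5377, 0.1445, 0.0008]]
275 [[0.5322, 0.1623, -0.0006], [0.5337, 0.1594, 0.0012], [0.5367, 0.1475, 0.0019], [0.5372, 0.1444, 0.0013]]
276 [[0.5321, 0.1622, 0.0008], [0.5325, 0.1592, -0.0001], [0.5355, 0.1472, 0.0004], [0.5366, 0.1443, 0.0013]]
277 [[0.5318, 0.1621, 0.0015], [0.532, 0.159, 0.0003], [0.5352, 0.1471, 0.0012], [0.5361, 0.1442, 0.0018]]
278 [[0.5308, 0.1619, 0.0005], [0.5457, 0.1615, 0.0365], [0.5349, 0.1471, 0.0022], [0.5348, 0.1438, 0.0001]]
279 [[0.5301, 0.1618, 0.0006], [0.5461, 0.1615, 0.0388], [0.5337, 0.1467, 0.0005], [0.5346, 0.1438, 0.0012]]
280 [[0.5451, 0.1639, 0.0392], [0.5453, 0.1614, 0.0383], [0.5479, 0.1515, 0.0387], [0.5344, 0.1438, 0.0022]]
281 [[0.5448
[... 1214 characters left out ...]
8 [[0.529, 0.164, 0.042], [0.525, 0.162, 0.045], [0.528, 0.157, 0.039], [0.555, 0.138, -0.001]]
269 [[0.556, 0.151, 0.002], [0.527, 0.161, 0.04], [0.528, 0.156, 0.035], [0.553, 0.139, -0.001]]
270 [[0.555, 0.152, 0.001], [nan, nan, nan], [0.553, 0.144, -0.002], [0.55, 0.141, -0.0]]
271 [[0.553, 0.152, -0.0], [0.551, 0.149, 0.0], [0.551, 0.145, -0.002], [0.548, 0.142, -0.001]]
272 [[0.551, 0.154, -0.0], [0.55, 0.15, -0.001], [0.547, 0.147, 0.0], [0.545, 0.143, 0.0]]
273 [[0.549, 0.154, -0.001], [0.547, 0.151, -0.0], [0.547, 0.147, -0.003], [0.543, 0.144, -0.0]]
[0.53687219 0.15451184 0.00398572] [ 1.78773432e-01  2.02203161e-01  1.58921059e+00 -5.04401949e-05
  1.35025770e+00  1.51977959e+00]
```

Emit:
carry_out(deltas="0 0 -5 0 0 0 0;0 0 -5 0 0 0 0;0 0 -5 0 0 0 0;0 0 -5 0 0 0 0;0 0 -5 0 0 0 0;0 0 -5 0 0 0 0;0 0 -5 0 0 0 0;0 0 -5 0 0 0 0")

```text
time: 7.12
tool_pos: [0.5367, 0.1545, 0.0089]
ee_rot: [3.142, 0.0, 0.23]
wrist_force: [-0.8, -0.3, 0.5]
width: 0.0503
```

```bash
python3 - <<'E'
from h import *
delta([.581,.1666,-.02],tilt(.231))
E
```

```text
delta [45.9 -1.7 28.9] [ 0.      0.0002 -0.0012] t 7.1167 pos [0.5367 0.1545 0.0089] [3.142 0.    0.23 ] F [-0.8 -0.3  0.5] w 0.0503 q [ 0.18  0.2   1.58 -0.    1.36  1.52]
```

Emit:
carry_out(deltas="20 -1 0 0 0 0 0;46 -1.5 0 0 0 0 0;46 -1.5 0 0 0 0 0;46 -1.5 0 0 0 0 0;46 -1.5 0 0 0 0 0;46 -1.5 0 0 0 0 0;46 -1.5 0 0 0 0 0;46 -1.5 8 0 0 0 0")

```text
time: 7.78
tool_pos: [0.5823, 0.1666, 0.0029]
ee_rot: [3.141, -0.004, 0.23]
wrist_force: [0.8, -0.3, 0.7]
width: 0.0938
```

```bash
python3 - <<'E'
from h import *
delta([.581,.1666,-.028],tilt(.231))
p=robot.snapshot('wrist');save(p,'w6')
W=cloud(p)
for v in range(274,290,2): print(v,[W[v,u].round(4).tolist() for u in (228,420)])
E
```

```text
delta [-1.4 -0.3 30.9] [ 0.0003 -0.0039 -0.0012] t 7.7833 pos [0.5823 0.1666 0.0029] [ 3.141 -0.004  0.23 ] F [ 0.8 -0.3  0.7] w 0.0938 q [ 0.19  0.3   1.47 -0.    1.37  1.53]
274 [[0.5677, 0.2237, 0.0007], [0.595, 0.1094, 0.0018]]
276 [[0.567, 0.2232, 0.0021], [0.5938, 0.109, 0.0019]]
278 [[0.5808, 0.2172, 0.0355], [0.6032, 0.1207, 0.0349]]
280 [[0.5799, 0.2169, 0.0361], [0.6031, 0.1215, 0.0379]]
282 [[0.5796, 0.2165, 0.0377], [0.6029, 0.122, 0.0403]]
284 [[0.5801, 0.2157, 0.0412], [0.6026, 0.1226, 0.0426]]
286 [[0.5795, 0.2153, 0.0422], [0.6018, 0.1224, 0.0431]]
288 [[0.5787, 0.2151, 0.0427], [0.6015, 0.1229, 0.0452]]
```

View pics/w6.png

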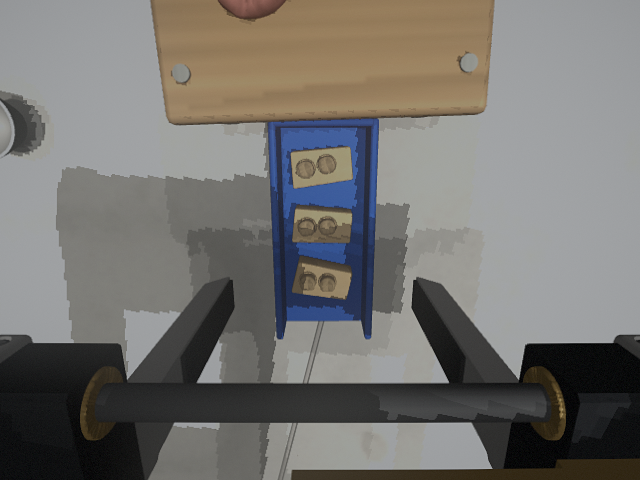

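Emit:
carry_out(deltas="0 0 10 0 0 0 0;0 0 20 0 0 0 0;0 0 26 0 0 0 0;0 0 28 0 0 0 0;0 0 28 0 0 0 0.15;0 0 28 0 0 0 0.25;0 0 28 0 0 0 0.35;0 0 28 0 0 0 0.35")

```text
time: 8.5
tool_pos: [0.5819, 0.1665, -0.0263]
ee_rot: [3.141, -0.001, 0.23]
wrist_force: [0.4, -0.2, 0.1]
width: 0.0707
```

```bash
python3 - <<'E'
from h import *
delta([.581,.1666,-.027],tilt(.231))
p=robot.snapshot('wrist');save(p,'w7')
W=cloud(p);o=robot.get_obs()
for v in range(272,290,2): print(v,[W[v,u].round(4).tolist() for u in (260,388)])
E
```

```text
delta [-0.8 -0.2  0.7] [ 0.0001 -0.0012 -0.0012] t 8.5 pos [ 0.5819  0.1665 -0.0263] [ 3.141e+00 -1.000e-03  2.300e-01] F [ 0.4 -0.2  0.1] w 0.0707 q [ 0.19  0.33  1.5  -0.    1.31  1.53]
272 [[0.5857, 0.202, 0.0021], [0.6007, 0.1364, 0.001]]
274 [[0.5843, 0.2019, 0.0015], [0.5997, 0.1362, 0.0015]]
276 [[0.5827, 0.2018, 0.0003], [0.5986, 0.1358, 0.0012]]
278 [[0.5818, 0.2015, 0.0008], [0.5975, 0.1355, 0.0013]]
280 [[0.5808, 0.2013, 0.001], [0.5964, 0.1352, 0.0012]]
282 [[0.5797, 0.2011, 0.001], [0.5955, 0.1351, 0.0018]]
284 [[0.5789, 0.2008, 0.0018], [0.5941, 0.1345, 0.001]]
286 [[0.5771, 0.2007, 0.0005], [0.5933, 0.1344, 0.0018]]
288 [[0.5758, 0.2005, -0.0001], [0.5921, 0.134, 0.0016]]
```

View pics/w7.png

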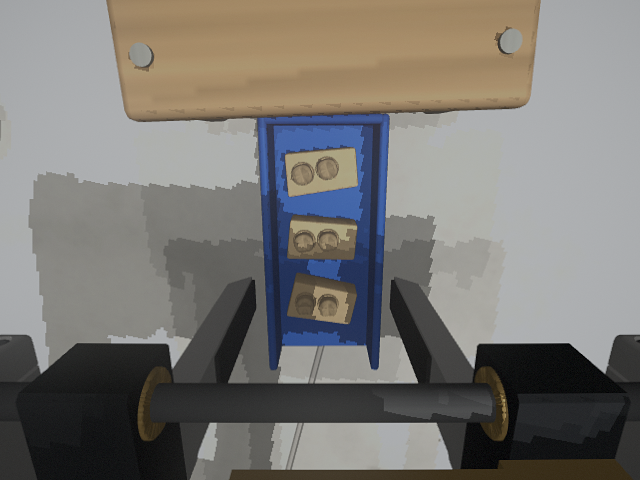

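Fingers are now beside the walls (fingertips about row 280, tray nose row 365) with clear gaps. Close fully and wait.

Emit:
carry_out(deltas="0 0 0 0 0 0 0.4;0 0 0 0 0 0 1;0 0 0 0 0 0 1;0 0 0 0 0 0 1;0 0 0 0 0 0 1;0 0 0 0 0 0 1;0 0 0 0 0 0 1;0 0 0 0 0 0 1")

```text
time: 9.22
tool_pos: [0.5816, 0.1664, -0.0266]
ee_rot: [3.141, -0.001, 0.23]
wrist_force: [-0.1, -0.3, 2.7]
width: 0.0536
```

```bash
python3 - <<'E'
from h import *
delta([.581-.120*np.cos(.262),.1666-.120*np.sin(.262),-.0265],tilt(.231))
E
```

```text
delta [-120.4    3.5   -0.2] [ 0.0003 -0.0005 -0.0012] t 9.2167 pos [ 0.5816  0.1664 -0.0266] [ 3.141e+00 -1.000e-03  2.300e-01] F [-0.1 -0.3  2.7] w 0.0536 q [ 0.19  0.33  1.5  -0.    1.31  1.53]
```

Gripped (53.6 mm). Pull gently.

Emit:
carry_out(deltas="-2 0 0 0 0 0 1;-6 0 0 0 0 0 1;-12 0.5 0 0 0 0 1;-20 0.5 0 0 0 0 1;-28 1 0 0 0 0 1;-36 1 0 0 0 0 1;-43 1 0 0 0 0 1;-48 1.5 0 0 0 0 1")

```text
time: 9.88
tool_pos: [0.5342, 0.154, -0.0266]
ee_rot: [-3.142, -0.001, 0.23]
wrist_force: [1.5, 1.1, 5.0]
width: 0.0537
```

```bash
python3 - <<'E'
from h import *
delta([.581-.120*np.cos(.262),.1666-.120*np.sin(.262),-.0265],tilt(.231))
p=robot.snapshot('wrist');save(p,'w8')
E
```

```text
delta [-71.4   2.2  -0.1] [-0.     -0.0007 -0.0011] t 9.8833 pos [ 0.5342  0.154  -0.0266] [-3.142e+00 -1.000e-03  2.300e-01] F [1.5 1.1 5. ] w 0.0537 q [0.18 0.23 1.63 0.   1.29 1.52]
```

View pics/w8.png

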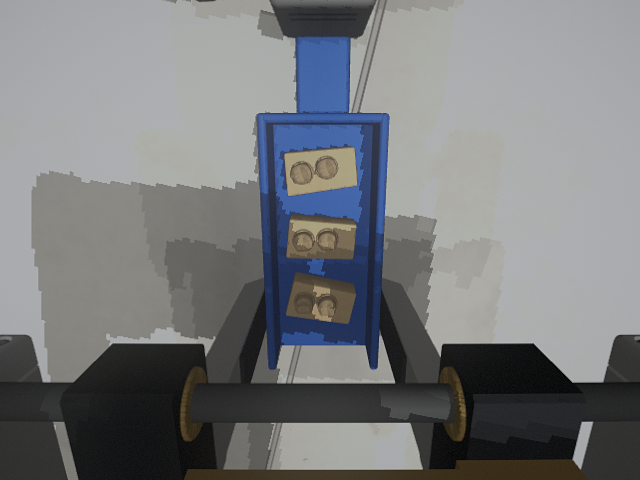

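The tray came along (handle now visible at top centre), dies unmoved. Continue 72 mm.

Emit:
carry_out(deltas="-5 0 0 0 0 0 1;-14 0.5 0 0 0 0 1;-25 1 0 0 0 0 1;-37 1 0 0 0 0 1;-49 1.5 0 0 0 0 1;-60 2 0 0 0 0 1;-67 2 0 0 0 0 1;-72 2 0 0 0 0 1")

```text
time: 10.6
tool_pos: [0.4648, 0.1355, -0.0266]
ee_rot: [3.141, -0.001, 0.23]
wrist_force: [0.1, 0.8, 2.7]
width: 0.0535
```

Emit:
carry_out(deltas="0 0 0 0 0 0 0.4;0 0 0 0 0 0 0.3;0 0 0 0 0 0 0;0 0 0 0 0 0 0;0 0 0 0 0 0 0;0 0 0 0 0 0 0;0 0 0 0 0 0 0;0 0 -10 0 0 0 0")

```text
time: 11.27
tool_pos: [0.4632, 0.1353, -0.0188]
ee_rot: [-3.141, 0.005, 0.23]
wrist_force: [-0.2, -0.2, -0.1]
width: 0.0936
```

```bash
python3 - <<'E'
from h import *
delta([.465,.135,.12],tilt(.231+np.pi/2))
p=robot.snapshot('wrist');save(p,'w9');blue(p)
E
```

```text
delta [   0.9    0.7 -138.8] [-0.0041  0.0038 -1.572 ] t 11.2667 pos [ 0.4632  0.1353 -0.0188] [-3.141  0.005  0.23 ] F [-0.2 -0.2 -0.1] w 0.0936 q [ 0.17  0.07  1.79 -0.    1.29  1.51]
10433 ((0.5086055397987366, 0.14660274982452393), (0.15124863386154175, 0.05328639969229698), 13.07823371887207) [[0.42899999022483826, 0.1550000011920929], [0.4410000145435333, 0.10400000214576721], [0.5879999995231628, 0.1379999965429306], [0.5759999752044678, 0.1899999976158142]] 0.0024312189412158723 0.02915805117040212
```

View pics/w9.png

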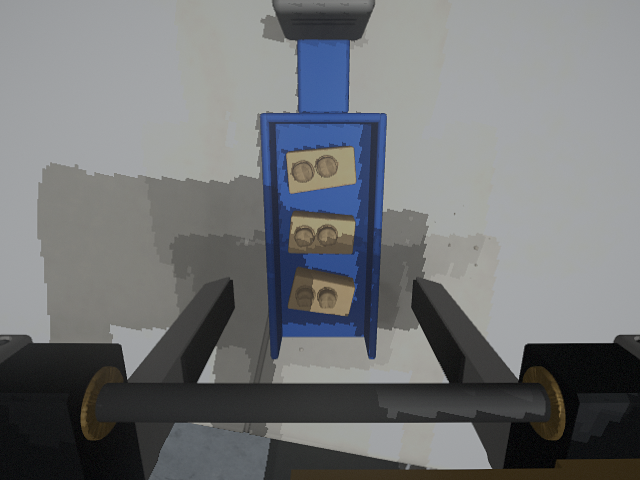

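Emit:
carry_out(deltas="0 0 -40 0 0 0 0;0 0 -80 0 0 -0.1 0;40 0 -110 0 0 -0.22 0;80 -1 -140 0 0 -0.34 0;110 -1 -140 0 0 -0.46 0;128 -1 -140 0 0 -0.58 0;128 -1 -140 0 0 -0.7 0.3;128 -1 -140 0 0 -0.82 0.55")

```text
time: 11.98
tool_pos: [0.5912, 0.1661, 0.1235]
ee_rot: [3.141, -0.001, 1.056]
wrist_force: [-0.7, -0.4, -0.2]
width: 0.0842
```

```bash
python3 - <<'E'
from h import *
delta([.588,.165,.12],tilt(.231+np.pi/2))
E
```

```text
delta [-2.5 -2.3  3.5] [ 9.000e-04 -2.000e-04 -7.461e-01] t 11.9833 pos [0.5912 0.1661 0.1235] [ 3.141e+00 -1.000e-03  1.056e+00] F [-0.7 -0.4 -0.2] w 0.0842 q [ 0.18  0.24  1.29 -0.    1.6   0.7 ]
```

Emit:
carry_out(deltas="-2 -2 3 0 0 -0.12 0.66;-2 -2 3 0 0 -0.24 0.66;-2 -2 3 0 0 -0.36 0.66;-2 -2 3 0 0 -0.48 0.66;-2 -2 3 0 0 -0.6 0.66;-2 -2 3 0 0 -0.745 0.66;-2 -2 3 0 0 -0.745 0.66;-2 -2 3 0 0 -0.745 0.66")

```text
time: 12.65
tool_pos: [0.5872, 0.1651, 0.1207]
ee_rot: [3.141, 0.0, 1.793]
wrist_force: [0.4, 0.4, 0.1]
width: 0.0328
```

```bash
python3 - <<'E'
from h import *
delta([.588,.165,.12],tilt(.231+np.pi/2))
p=robot.snapshot('wrist');save(p,'w10');blue(p,(.51,.147));W=cloud(p)
for t in ['tray_grip','tray_handle','tray','bench_shelf']:
    for r in robot.place_of(p,t)[:2]: print(t,round(r['p'],2),w(p,r['at']).round(3))
# handle points
m=(W[...,2]>.036)&(W[...,2]<.055)&(np.hypot(W[...,0]-.588,W[...,1]-.165)<.035)
Q=W[m];print(len(Q));r=cv2.minAreaRect(Q[:,:2].astype(np.float32));print(r,np.median(Q,0))
p=robot.snapshot('scene');save(p,'s10');blue(p,(.51,.147))
for t in ['tray_grip','tray_handle','tray']:
    for r in robot.place_of(p,t)[:2]: print(t,round(r['p'],2),w(p,r['at']).round(3))
E
```

```text
delta [-0.3  0.8  0.7] [ 0.0009  0.0001 -0.0091] t 12.65 pos [0.5872 0.1651 0.1207] [3.141 0.    1.793] F [0.4 0.4 0.1] w 0.0328 q [ 0.18  0.24  1.31 -0.    1.6  -0.04]
1032 ((0.5078325867652893, 0.14670035243034363), (0.14909833669662476, 0.05202372744679451), 13.517644882202148) [[0.42899999022483826, 0.1550000011920929], [0.4410000145435333, 0.10400000214576721], [0.5860000252723694, 0.13899999856948853], [0.5740000009536743, 0.1889999955892563]] 0.0025081042155788626 0.029016584304562887
tray_grip 0.86 [0.587 0.167 0.03 ]
tray_grip 0.48 [ 0.693 -0.055  0.004]
tray_handle 0.63 [0.589 0.169 0.001]
tray 0.65 [0.492 0.14  0.001]
bench_shelf 0.68 [0.704 0.198 0.001]
532
((0.5868303179740906, 0.16542701423168182), (0.009755725972354412, 0.03530789166688919), 12.820213317871094) [0.58692237 0.16690153 0.04655675]
1162 ((0.5085649490356445, 0.14687883853912354), (0.15347014367580414, 0.054327115416526794), 13.457484245300293) [[0.42800000309944153, 0.1550000011920929], [0.4399999976158142, 0.10300000011920929], [0.5899999737739563, 0.1379999965429306], [0.5770000219345093, 0.19099999964237213]] 0.0004755751017969198 0.028111904669917767
tray_grip 0.75 [0.585 0.164 0.028]
tray_grip 0.54 [0.534 0.417 0.002]
tray_handle 0.55 [0.588 0.161 0.002]
tray 0.89 [ 0.494  0.143 -0.003]
tray 0.73 [0.526 0.149 0.004]
```

View pics/w10.png

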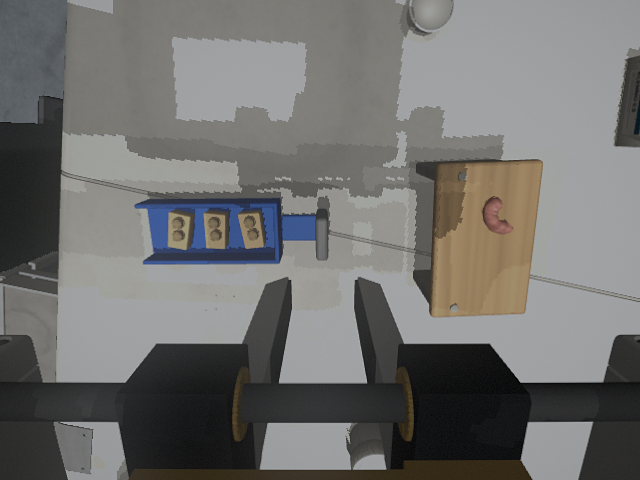

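Emit:
carry_out(deltas="0 0 30 0 0 -0.006 0.66;0 0 60 0 0 -0.006 0.66;0 0 85 0 0 -0.006 0.66;0 0 97 0 0 -0.006 0.66;0 0 97 0 0 -0.006 0.66;0 0 97 0 0 -0.006 0.66;0 0 97 0 0 -0.006 0.66;0 0 97 0 0 -0.006 0.66")

```text
time: 13.77
tool_pos: [0.5887, 0.1654, 0.0257]
ee_rot: [3.137, 0.0, 1.801]
wrist_force: [-0.2, -0.0, -0.0]
width: 0.0316
```

```bash
python3 - <<'E'
from h import *
delta([.5868,.1654,-.0215],tilt(.228+np.pi/2))
p=robot.snapshot('wrist');save(p,'w11');W=cloud(p)
m=(W[...,2]>.036)&(W[...,2]<.05)&(np.hypot(W[...,0]-.588,W[...,1]-.165)<.035)
Q=W[m];r=cv2.minAreaRect(Q[:,:2].astype(np.float32));print(r,np.median(Q,0))
E
```

```text
delta [ 0.4 -2.1 47.1] [0.0045 0.0003 0.002 ] t 13.7667 pos [0.5887 0.1654 0.0257] [3.137 0.    1.801] F [-0.2 -0.  -0. ] w 0.0316 q [ 0.18  0.29  1.43 -0.    1.41 -0.05]
((0.5873006582260132, 0.16549858450889587), (0.009703315794467926, 0.03596432879567146), 13.128467559814453) [0.58685989 0.16763855 0.04642556]
```

View pics/w11.png

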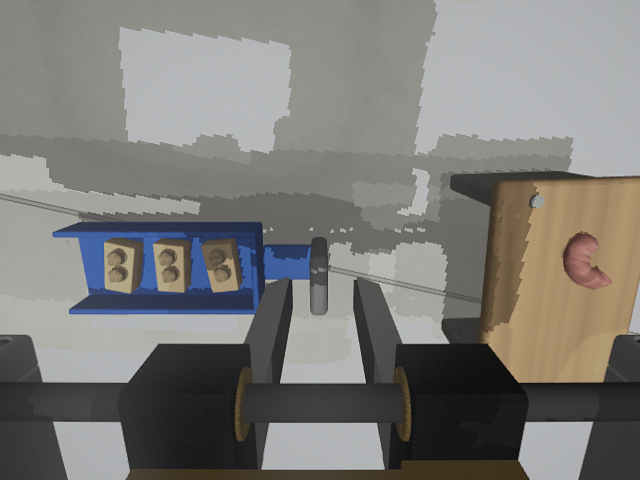

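Emit:
carry_out(deltas="0 -1 15 0 0 0 0.66;0 -1 30 0 0 0 0.66;0 -1 42 0 0 0 0.66;0 -1 46 0 0 0 0.66;0 -1 46 0 0 0 0.66;0 -1 46 0 0 0 0.75;0 -1 46 0 0 0 0.82;0 -1 46 0 0 0 1")

```text
time: 14.48
tool_pos: [0.5866, 0.165, -0.0222]
ee_rot: [3.14, 0.0, 1.801]
wrist_force: [-0.4, 0.3, -0.4]
width: 0.0154
```

Emit:
carry_out(deltas="0 0 0 0 0 0 1;0 0 0 0 0 0 1;0 0 0 0 0 0 1;0 0 0 0 0 0 1;0 0 0 0 0 0 1;0 0 0 0 0 0 1;0 0 0 0 0 0 1;0 0 0 0 0 0 1")

```text
time: 15.15
tool_pos: [0.5864, 0.165, -0.0224]
ee_rot: [3.14, 0.0, 1.801]
wrist_force: [0.8, -0.1, 4.3]
width: 0.0099
```

```bash
python3 - <<'E'
from h import *
delta([.5868,.1654,-.0215],tilt(.228+np.pi/2))
p=robot.snapshot('wrist');save(p,'w12')
E
```

```text
delta [ 0.4  0.5 -0.9] [0.0011 0.0001 0.002 ] t 15.15 pos [ 0.5864  0.165  -0.0224] [3.14  0.    1.801] F [ 0.8 -0.1  4.3] w 0.0099 q [ 0.18  0.33  1.49 -0.    1.32 -0.05]
```

View pics/w12.png

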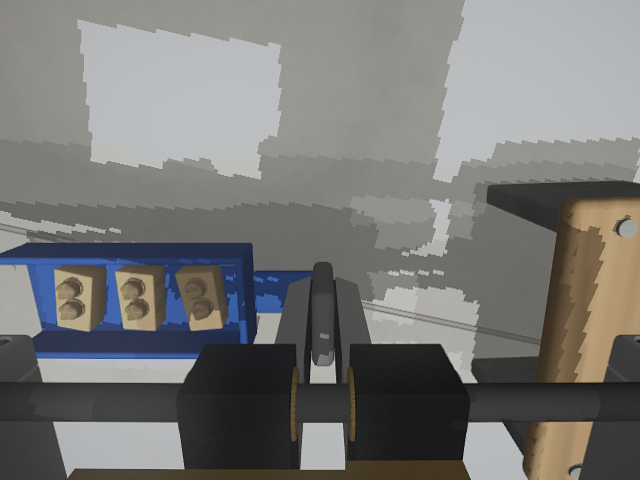

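Emit:
carry_out(deltas="0 0 -1 0 0 0 1;0 0 -4 0 0 0 1;0 0 -8 0 0 0 1;0 0 -14 0 0 0 1;0 0 -21 0 0 0 1;0 0 -27 0 0 0 1;0 0 -30 0 0 0 1;0 0 -30 0 0 0 1")

```text
time: 15.87
tool_pos: [0.587, 0.1651, 0.0087]
ee_rot: [3.139, 0.0, 1.801]
wrist_force: [-0.3, -0.1, -1.4]
width: 0.0096
```

```bash
cat >> h.py <<'E'
def trayaxis(p,c,rad=.13,zmin=-.01,zmax=.5):
    "PCA of blue wall-top points -> pitch"
    W=cloud(p);h=cv2.cvtColor(p['pixels'],cv2.COLOR_RGB2HSV)
    m=(h[...,0]>105)&(h[...,0]<130)&(h[...,1]>150)&(h[...,2]>40)&np.isfinite(W[...,0])
    m&=(np.hypot(W[...,0]-c[0],W[...,1]-c[1])<rad)&(W[...,2]>zmin)&(W[...,2]<zmax)
    P=W[m];q=np.median(P,0);_,s,V=np.linalg.svd(P-q,full_matrices=False);v=V[0]*np.sign(V[0][0])
    print('blue',len(P),q.round(3),'axis',v.round(3),'pitch deg (+=nose down)',np.degrees(np.arcsin(v[2])).round(1),'z',P[:,2].min().round(4),P[:,2].max().round(4))
    return P
E
python3 - <<'E'
from h import *
delta([.5868,.1654,.0],tilt(.228+np.pi/2))
p=robot.snapshot('wrist');save(p,'w13');trayaxis(p,(.49,.14))
p=robot.snapshot('scene');save(p,'s13');trayaxis(p,(.49,.14))
E
```

```text
delta [ 0.4 -0.1  8.7] [0.0028 0.0002 0.002 ] t 15.8667 pos [0.587  0.1651 0.0087] [3.139 0.    1.801] F [-0.3 -0.1 -1.4] w 0.0096 q [ 0.18  0.3   1.46 -0.    1.38 -0.05]
blue 6657 [0.514 0.149 0.037] axis [ 0.969  0.245 -0.01 ] pitch deg (+=nose down) -0.6 z 0.0335 0.148
blue 1179 [0.487 0.141 0.043] axis [0.97 0.24 0.04] pitch deg (+=nose down) 2.3 z 0.0298 0.0582
```

View pics/w13.png

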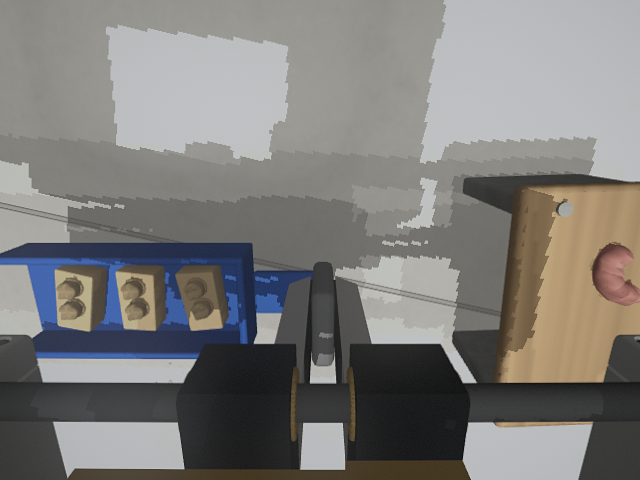

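View pics/s13.png

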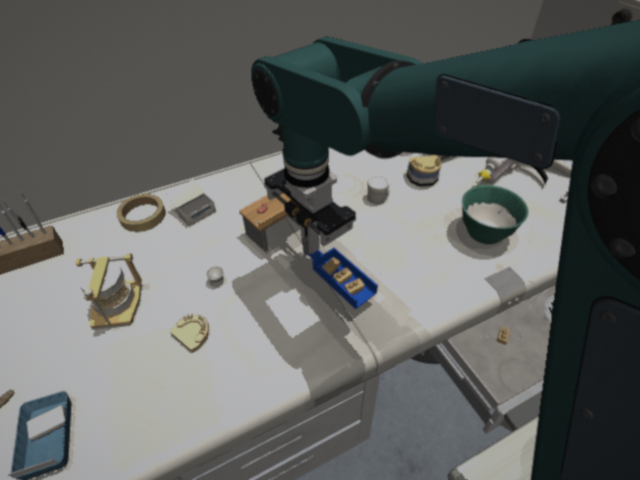

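Emit:
carry_out(deltas="0 0 -5 0 0 0 1;0 0 -15 0 0 0 1;0 0 -30 0 0 0 1;0 0 -48 0 0 0 1;0 0 -68 0 0 0 1;0 0 -90 0 0 0 1;0 0 -107 0 0 0 1;0 0 -120 0 0 0 1")

```text
time: 16.63
tool_pos: [0.5868, 0.165, 0.1302]
ee_rot: [3.138, 0.0, 1.801]
wrist_force: [0.7, -0.1, -2.6]
width: 0.0098
```

```bash
cat >> h.py <<'E'
B=np.array([.487,-.1965]);PSI=np.arctan2(B[1],B[0])
def dump(off,z,th,psi=PSI):
    "tool pose putting nose at bowl centre + off (m, along tray +x heading), height z, tilt th rad nose down"
    u=np.array([np.cos(psi),np.sin(psi)])
    N=np.r_[B+off*u,z]
    Rt=R.from_euler('z',psi)*R.from_euler('y',-th)
    T=N-Rt.apply([-.157,0,.0264])
    return T,tilt(psi+np.pi/2,-th)
E
python3 - <<'E'
from h import *
print(PSI,dump(.02,.155,0)[0]);delta(*dump(.02,.155,0))
for f in (.33,.66):
    az=np.arctan2(.165,.587)*(1-f)+PSI*f; r=.61+(.702-.61)*f
    delta([r*np.cos(az),r*np.sin(az),.13],tilt(.23*(1-f)+PSI*f+np.pi/2))
E
```

```text
-0.3835120257700265 [ 0.65114205 -0.2627298   0.1286    ]
delta [-431.2  -34.9    1.5] [ 0.0034 -0.0008  0.6135] t 16.6333 pos [0.5868 0.165  0.1302] [3.138 0.    1.801] F [ 0.7 -0.1 -2.6] w 0.0098 q [ 0.18  0.23  1.3  -0.    1.61 -0.05]
delta [-137.1   21.8    0.3] [ 3.400e-03 -1.000e-04  2.024e-01] t 16.6333 pos [0.5868 0.165  0.1302] [3.138 0.    1.801] F [ 0.7 -0.1 -2.6] w 0.0098 q [ 0.18  0.23  1.3  -0.    1.61 -0.05]
delta [-281.9   11.4    0.3] [ 0.0034 -0.0005  0.4049] t 16.6333 pos [0.5868 0.165  0.1302] [3.138 0.    1.801] F [ 0.7 -0.1 -2.6] w 0.0098 q [ 0.18  0.23  1.3  -0.    1.61 -0.05]
```

Emit:
carry_out(deltas="-4 1 0 0 0 0.006 1;-12 3 0 0 0 0.018 1;-25 6 0 0 0 0.037 1;-42 9 0 0 0 0.062 1;-64 13 0 0 0 0.094 1;-88 17 0 0 0 0.13 1;-112 20 0 0 0 0.166 1;-137 22 0 0 0 0.202 1")

```text
time: 17.3
tool_pos: [0.6382, 0.0342, 0.1244]
ee_rot: [-3.138, 0.0, 1.596]
wrist_force: [0.3, 0.2, -2.6]
width: 0.0101
```

```bash
python3 - <<'E'
from h import *
delta(*dump(.02,.155,0))
f=.66
az=np.arctan2(.165,.587)*(1-f)+PSI*f; r=.61+(.702-.61)*f
delta([r*np.cos(az),r*np.sin(az),.13],tilt(.23*(1-f)+PSI*f+np.pi/2))
E
```

```text
delta [-297.1    5.6   -4.1] [-0.0039  0.0011  0.4082] t 17.3 pos [0.6382 0.0342 0.1244] [-3.138  0.     1.596] F [ 0.3  0.2 -2.6] w 0.0101 q [-0.03  0.3   1.22 -0.    1.62 -0.06]
delta [-141.5   20.5   -5.6] [-0.0039  0.0007  0.1996] t 17.3 pos [0.6382 0.0342 0.1244] [-3.138  0.     1.596] F [ 0.3  0.2 -2.6] w 0.0101 q [-0.03  0.3   1.22 -0.    1.62 -0.06]
```

Emit:
carry_out(deltas="-14 4 -1 0 0 0.02 1;-32 8 -2 0 0 0.045 1;-52 12 -3 0 0 0.073 1;-74 16 -4 0 0 0.104 1;-96 18 -4 0 0 0.135 1;-118 20 -4 0 0 0.166 1;-140 20 -4 0 0 0.197 1;-160 20 -4 0 0 0.225 1")

```text
time: 17.97
tool_pos: [0.6623, -0.1248, 0.1292]
ee_rot: [-3.139, 0.0, 1.371]
wrist_force: [0.1, -0.5, -1.9]
width: 0.0097
```

```bash
python3 - <<'E'
from h import *
delta(*dump(.02,.155,0))
E
```

```text
delta [-137.4   16.4    0.6] [-0.003   0.0003  0.1837] t 17.9667 pos [ 0.6623 -0.1248  0.1292] [-3.139  0.     1.371] F [ 0.1 -0.5 -1.9] w 0.0097 q [-0.27  0.38  1.11 -0.    1.66 -0.07]
```

Emit:
carry_out(deltas="-18 4 0 0 0 0.025 1;-40 8 0 0 0 0.055 1;-64 12 0 0 0 0.088 1;-88 15 0 0 0 0.12 1;-108 16 0 0 0 0.147 1;-124 16 0 0 0 0.168 1;-133 16 0 0 0 0.18 1;-137 16 0 0 0 0.184 1")

```text
time: 18.63
tool_pos: [0.6511, -0.2619, 0.13]
ee_rot: [-3.14, 0.0, 1.187]
wrist_force: [-0.2, 1.2, -2.0]
width: 0.0099
```

```bash
python3 - <<'E'
from h import *
delta(*dump(.02,.155,0))
p=robot.snapshot('wrist');save(p,'w14');trayaxis(p,(.56,-.23),zmin=.1)
p=robot.snapshot('scene');save(p,'s14');P=trayaxis(p,(.56,-.23),zmin=.1)
p=robot.snapshot('top');save(p,'t14');P=trayaxis(p,(.56,-.23),zmin=.1)
E
```

```text
delta [-0.7  0.4  1.4] [-0.0017  0.      0.0001] t 18.6333 pos [ 0.6511 -0.2619  0.13  ] [-3.14   0.     1.187] F [-0.2  1.2 -2. ] w 0.0099 q [-0.46  0.44  1.02 -0.    1.68 -0.08]
blue 4594 [ 0.544 -0.23   0.158] axis [ 0.868 -0.495  0.039] pitch deg (+=nose down) 2.2 z 0.1552 0.2694
blue 541 [ 0.541 -0.224  0.171] axis [ 0.932 -0.348  0.1  ] pitch deg (+=nose down) 5.8 z 0.1536 0.181
blue 1008 [ 0.554 -0.228  0.158] axis [ 0.949 -0.313  0.031] pitch deg (+=nose down) 1.8 z 0.1524 0.2613
```

View pics/w14.png

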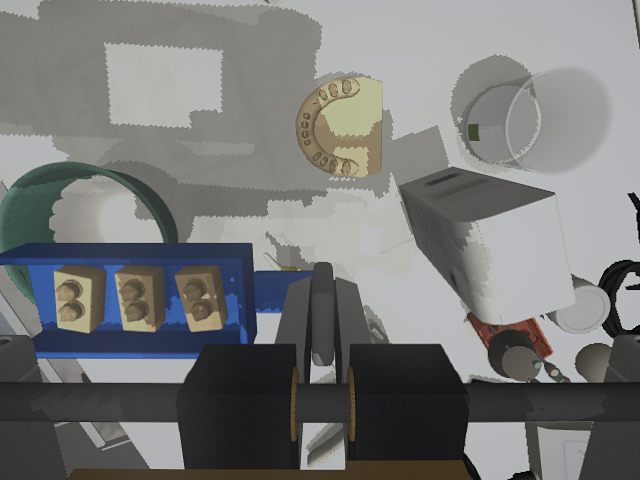

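View pics/s14.png

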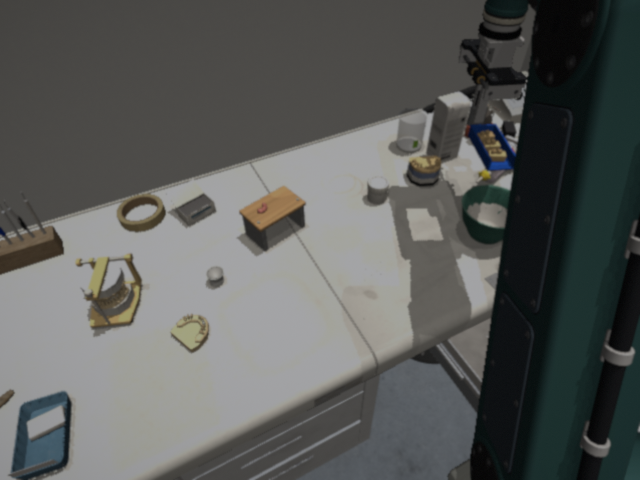

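View pics/t14.png

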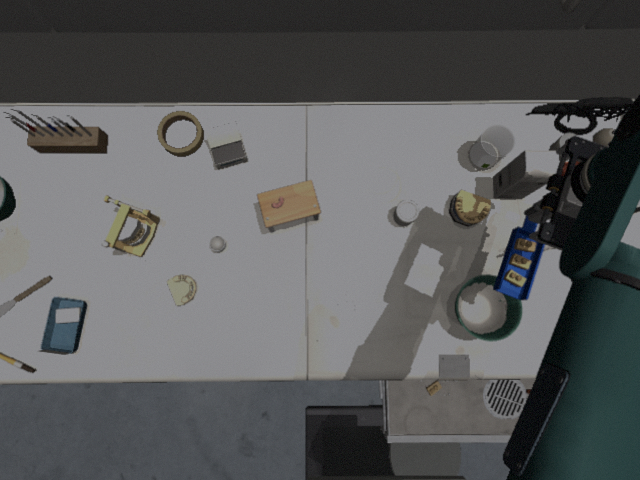

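```bash
python3 - <<'E'
from h import *
u=np.array([np.cos(PSI),np.sin(PSI)]);n=np.array([-u[1],u[0]])
p=robot.snapshot('top');P=trayaxis(p,(.56,-.23),zmin=.145,zmax=.19)
a=(P[:,:2]-B)@u;b=(P[:,:2]-B)@n
print(np.percentile(a,[0,1,2,5,95]),np.percentile(b,[1,5,50,95,99]))
W=cloud(p);m=(W[...,2]>.1)&(W[...,2]<.4)&(W[...,0]>.66)&(abs(W[...,1]+.25)<.15)
Q=np.load('top0.npy');m=(Q[...,2]>.07)&(abs(Q[...,0]-.75)<.12)&(abs(Q[...,1]+.3)<.1);q=Q[m];print(len(q),q.min(0),q.max(0))
for th in (0,10,20,30,40,50): print(th,dump(.02,.155-.065*min(th,10)/10,np.radians(th))[0].round(4))
delta(*dump(.02,.14,np.radians(10)))
E
```

```text
blue 1010 [ 0.554 -0.227  0.158] axis [ 0.951 -0.309  0.033] pitch deg (+=nose down) 1.9 z 0.1525 0.1825
[0.02169172 0.02228007 0.02269239 0.02449334 0.15813085] [-0.02296322 -0.02145564  0.0007268   0.02804425  0.02922375]
2478 [ 0.63017626 -0.39995278  0.07002615] [ 0.86503786 -0.20183323  0.1648233 ]
0 [ 0.6511 -0.2627  0.1286]
10 [ 0.6532 -0.2636  0.0913]
20 [ 0.6507 -0.2626  0.1189]
30 [ 0.6439 -0.2598  0.1456]
40 [ 0.6328 -0.2553  0.1707]
50 [ 0.6179 -0.2493  0.1933]
delta [ -3.6   2.5 -10.2] [-0.1747 -0.001   0.0037] t 18.8333 pos [ 0.6522 -0.2592  0.1311] [-3.141e+00 -1.000e-03  1.191e+00] F [ 0.1 -0.6 -3. ] w 0.0095 q [-0.46  0.44  1.02  0.    1.68 -0.08]
```

```bash
cat >> h.py <<'E'
def rows(wps):
    o=robot.get_obs();R0=R.from_euler('xyz',o['ee_rot'])
    for off,z,th in wps:
        T,Rt=dump(off,z,np.radians(th))
        print((R0.inv().apply(T-o['tool_pos'])*1000).round(0),(R0.inv()*Rt).as_rotvec().round(3))
E
python3 - <<'E'
from h import *
rows([(.02,.155-.0065*i,2*i) for i in range(1,9)])
E
```

```text
[-4.  1.  3.] [-0.035 -0.001  0.004]
[-4.  2.  4.] [-0.07  -0.001  0.004]
[-4.  2.  5.] [-0.105 -0.001  0.004]
[-4.  2.  6.] [-0.14  -0.001  0.004]
[-4.  3.  7.] [-0.175 -0.001  0.004]
[-4.  2.  8.] [-0.21  -0.001  0.004]
[-4.  2.  9.] [-0.245 -0.001  0.004]
[-4.  2. 10.] [-0.279 -0.001  0.004]
```

Emit:
carry_out(deltas="-1 1 3 -0.035 0 0 1;-2 2 4 -0.07 0 0 1;-2 2 5 -0.105 0 0 1;-2 2 6 -0.14 0 0 1;-2 2 7 -0.175 0 0 1;-2 2 8 -0.21 0 0 1;-2 2 9 -0.245 0 0 1;-2 2 10 -0.28 0 0 1")

```text
time: 19.5
tool_pos: [0.6533, -0.2611, 0.1214]
ee_rot: [2.86, -0.0, 1.192]
wrist_force: [-0.4, 1.1, -2.3]
width: 0.0098
```

```bash
python3 - <<'E'
from h import *
rows([(.02,.103-.002*i,16+3.5*i) for i in range(1,9)])
delta(*dump(.02,.103,np.radians(16)))
p=robot.snapshot('wrist');save(p,'w15')
E
```

```text
[-2.  0. -7.] [-0.059 -0.002  0.004]
[ -2.   1. -15.] [-0.12  -0.002  0.004]
[ -2.   0. -23.] [-0.181 -0.002  0.004]
[ -2.  -1. -31.] [-0.242 -0.002  0.004]
[ -2.  -2. -38.] [-0.303 -0.002  0.004]
[ -2.  -4. -46.] [-0.364 -0.002  0.004]
[ -2.  -7. -54.] [-0.425 -0.003  0.004]
[ -2. -11. -61.] [-0.486 -0.003  0.004]
delta [-2.3 -0.3  0.5] [ 0.0023 -0.0016  0.0045] t 19.5 pos [ 0.6533 -0.2611  0.1214] [ 2.86  -0.     1.192] F [-0.4  1.1 -2.3] w 0.0098 q [-0.48  0.22  1.36  0.03  1.28 -0.1 ]
```

View pics/w15.png

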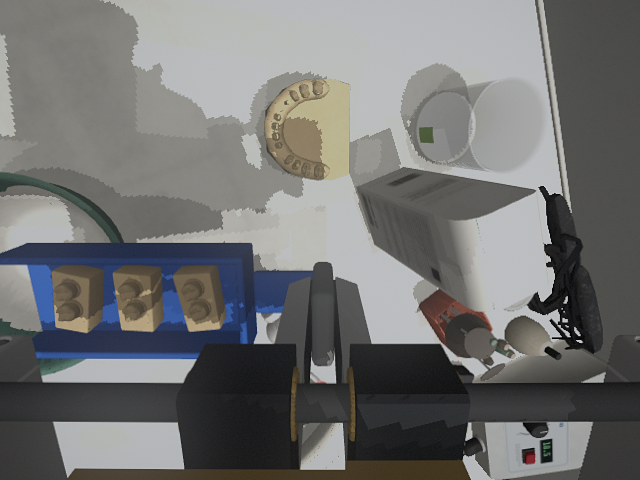

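Emit:
carry_out(deltas="-1 0 -7 -0.06 0 0.002 1;-2 0 -15 -0.12 0 0.004 1;-2 0 -23 -0.18 0 0.004 1;-2 -1 -31 -0.24 0 0.004 1;-2 -2 -38 -0.3 0 0.004 1;-2 -4 -46 -0.365 0 0.004 1;-2 -7 -54 -0.425 0 0.004 1;-2 -11 -61 -0.485 0 0.004 1")

```text
time: 20.22
tool_pos: [0.6271, -0.2532, 0.1783]
ee_rot: [2.373, -0.002, 1.188]
wrist_force: [0.9, 0.1, -1.8]
width: 0.0099
```

```bash
python3 - <<'E'
from h import *
rows([(.02,.087,44+3*i) for i in range(1,4)])
delta(*dump(.02,.087,np.radians(44)))
p=robot.snapshot('wrist');save(p,'w16')
E
```

```text
[ 0.  0. -7.] [-0.052 -0.002 -0.001]
[  0.   1. -16.] [-0.104 -0.002 -0.001]
[  0.   1. -24.] [-0.157 -0.002 -0.001]
delta [ 0.2 -0.7  1. ] [ 0.0005 -0.0022 -0.0006] t 20.2167 pos [ 0.6271 -0.2532  0.1783] [ 2.373e+00 -2.000e-03  1.188e+00] F [ 0.9  0.1 -1.8] w 0.0099 q [-0.52 -0.18  1.84  0.15  0.73 -0.21]
```

View pics/w16.png

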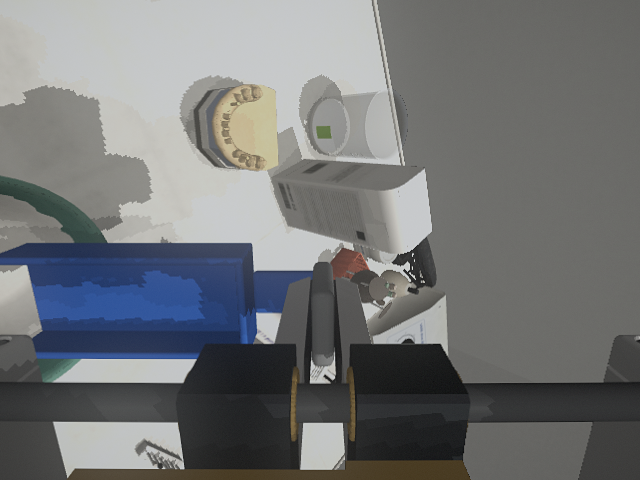

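Emit:
carry_out(deltas="0 0 -8 -0.05 0 0 1;0 0 -16 -0.1 0 0 1;0 0 -16 -0.1 0 0 1;0 0 -16 -0.1 0 0 1;0 0 -16 -0.1 0 0 1;0 0 -16 -0.1 0 0 1;0 0 -16 -0.1 0 0 1;0 0 -16 -0.1 0 0 1")

```text
time: 20.93
tool_pos: [0.6172, -0.2507, 0.1885]
ee_rot: [2.277, -0.002, 1.187]
wrist_force: [0.6, -0.5, -1.9]
width: 0.0098
```

```bash
python3 - <<'E'
from h import *
delta(*dump(.02,.087,np.radians(44)))
for n in ('wrist','top','scene'):
    p=robot.snapshot(n);save(p,n+'17')
    for r in robot.look_for(p,'die_0')[:4]: print(n,round(r['p'],2),w(p,r['at']).round(3))
    if n=='top': cv2.imwrite('pics/top17c.png',cv2.resize(p['pixels'][230:360,400:600,::-1],None,fx=4,fy=4))
E
```

```text
delta [ 1.5 -2.  15.2] [ 0.0968 -0.0008 -0.002 ] t 20.9333 pos [ 0.6172 -0.2507  0.1885] [ 2.277e+00 -2.000e-03  1.187e+00] F [ 0.6 -0.5 -1.9] w 0.0098 q [-0.54 -0.26  1.93  0.21  0.62 -0.27]
top 0.53 [ 0.491 -0.19   0.022]
top 0.52 [ 0.457 -0.199  0.04 ]
top 0.37 [ 0.464 -0.184  0.027]
top 0.22 [ 0.549 -0.22   0.141]
```

View pics/top17c.png

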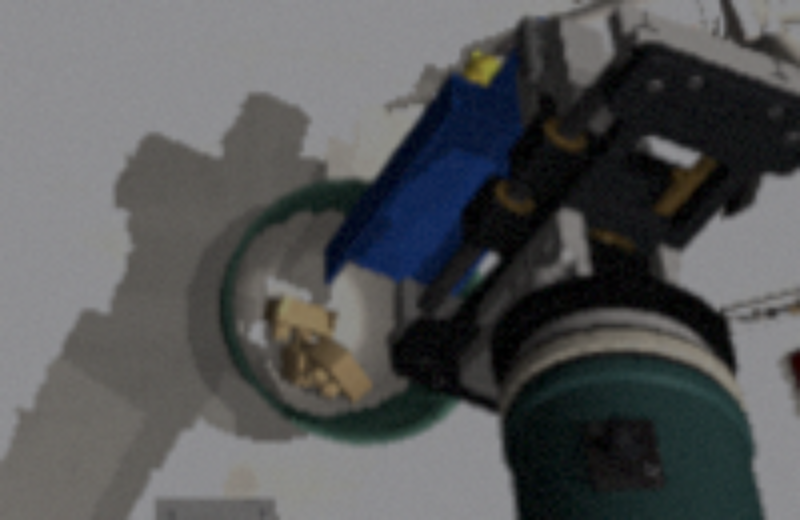

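View pics/scene17.png

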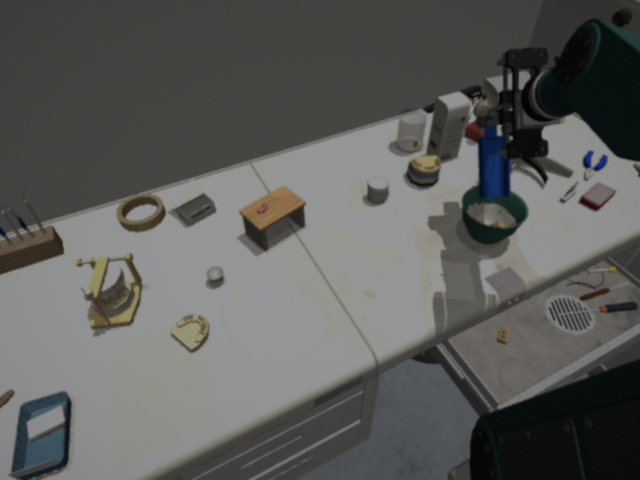

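```bash
python3 - <<'E'
from h import *
rows([(.02,.10,50),(.02,.12,50),(.02,.145,48),(.02,.17,44),(.02,.19,38),(.02,.205,32),(.02,.215,26),(.02,.22,20)])
E
```

```text
[ 2. 12. -9.] [-0.008 -0.001 -0.002]
[  2.  27. -22.] [-0.008 -0.001 -0.002]
[  2.  45. -33.] [ 0.027 -0.001 -0.002]
[  2.  62. -38.] [ 0.097 -0.001 -0.002]
[  2.  72. -36.] [ 0.202 -0.001 -0.002]
[  2.  76. -30.] [ 0.306 -0.001 -0.002]
[  2.  76. -22.] [ 0.411 -0.001 -0.002]
[  2.  70. -12.] [ 0.516 -0.001 -0.002]
```

Emit:
carry_out(deltas="2 12 -9 0 0 0 1;2 27 -22 0 0 0 1;2 45 -33 0.027 0 0 1;2 62 -38 0.1 0 0 1;2 72 -36 0.2 0 0 1;2 76 -30 0.305 0 0 1;2 76 -22 0.41 0 0 1;2 70 -12 0.515 0 0 1")

```text
time: 21.9
tool_pos: [0.6525, -0.2631, 0.2537]
ee_rot: [2.788, -0.001, 1.186]
wrist_force: [0.2, 0.1, -1.4]
width: 0.0097
```

```bash
python3 - <<'E'
from h import *
rows([(.02,.22,10),(.02,.22,0)])
p=robot.snapshot('wrist');save(p,'w18')
az=np.arctan2(.06,.6);delta([.6,.06,.16],tilt(.1+np.pi/2))
az=-.1;delta([.66*np.cos(az),.66*np.sin(az),.19],tilt(az+np.pi/2))
E
```

```text
[ -0. -11.  31.] [ 0.179 -0.001 -0.001]
[ -0. -22.  56.] [ 0.353 -0.001 -0.001]
delta [ 279.9 -192.4   23.1] [ 0.3361  0.0807 -0.4806] t 21.95 pos [ 0.6556 -0.2648  0.2457] [ 2.799e+00 -2.000e-03  1.186e+00] F [ 4.2 -2.4 -5.4] w 0.0097 q [-0.48  0.15  1.21  0.04  1.44 -0.1 ]
delta [184.6 -88.2  28.1] [ 0.3403  0.0465 -0.2826] t 21.95 pos [ 0.6556 -0.2648  0.2457] [ 2.799e+00 -2.000e-03  1.186e+00] F [ 4.2 -2.4 -5.4] w 0.0097 q [-0.48  0.15  1.21  0.04  1.44 -0.1 ]
```

View pics/w18.png

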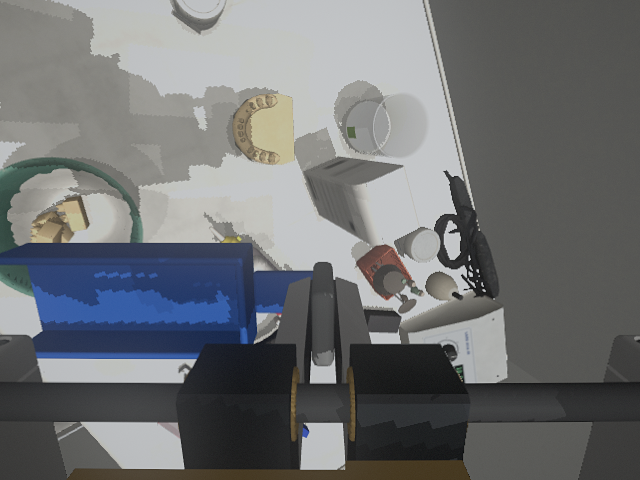

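Emit:
carry_out(deltas="0 -4 9 0.05 0 0 1;0 -9 22 0.12 0 0 1;0 -13 36 0.2 0 0 1;0 -18 48 0.28 0 0 1;0 -22 56 0.35 0 0 1;0 -22 56 0.35 0 0 1;0 -22 56 0.35 0 0 1;0 -22 56 0.35 0 0 1")

```text
time: 22.62
tool_pos: [0.6498, -0.2617, 0.1898]
ee_rot: [3.139, -0.002, 1.186]
wrist_force: [0.1, 0.0, -1.0]
width: 0.0097
```

```bash
python3 - <<'E'
from h import *
delta([.6,.06,.10],tilt(.1+np.pi/2))
az=-.13;delta([.66*np.cos(az),.66*np.sin(az),.16],tilt(az+np.pi/2))
E
```

```text
delta [ 279.4 -167.    89.9] [ 0.0029 -0.0013 -0.4844] t 22.6167 pos [ 0.6498 -0.2617  0.1898] [ 3.139e+00 -2.000e-03  1.186e+00] F [ 0.1  0.  -1. ] w 0.0097 q [-0.46  0.43  0.92  0.    1.79 -0.08]
delta [165.  -61.8  30. ] [ 0.0027 -0.0016 -0.2544] t 22.6167 pos [ 0.6498 -0.2617  0.1898] [ 3.139e+00 -2.000e-03  1.186e+00] F [ 0.1  0.  -1. ] w 0.0097 q [-0.46  0.43  0.92  0.    1.79 -0.08]
```

Emit:
carry_out(deltas="10 0 0 0 0 -0.015 1;30 -6 4 0 0 -0.045 1;53 -14 8 0 0 -0.08 1;76 -23 12 0 0 -0.116 1;99 -32 16 0 0 -0.152 1;122 -42 20 0 0 -0.188 1;145 -52 25 0 0 -0.222 1;165 -62 30 0 0 -0.254 1")

```text
time: 23.28
tool_pos: [0.654, -0.0829, 0.1623]
ee_rot: [3.135, -0.002, 1.444]
wrist_force: [0.3, 1.0, -1.0]
width: 0.0096
```

```bash
python3 - <<'E'
from h import *
delta([.6,.06,.10],tilt(.1+np.pi/2))
E
```

```text
delta [134.7 -72.1  62.2] [ 0.0064 -0.0015 -0.227 ] t 23.2833 pos [ 0.654  -0.0829  0.1623] [ 3.135e+00 -2.000e-03  1.444e+00] F [ 0.3  1.  -1. ] w 0.0096 q [-0.21  0.33  1.11  0.    1.7  -0.09]
```

Emit:
carry_out(deltas="20 -10 6 0 0 -0.03 1;42 -22 14 0 0 -0.065 1;66 -35 24 0 0 -0.105 1;90 -48 36 0 0 -0.15 1;112 -60 48 0 0 -0.19 1;126 -68 56 0 0 -0.215 1;134 -72 62 0 0 -0.227 1;134 -72 62 0 0 -0.227 1")

```text
time: 23.95
tool_pos: [0.5986, 0.0592, 0.0982]
ee_rot: [3.14, -0.002, 1.671]
wrist_force: [-0.0, 0.4, -1.4]
width: 0.0101
```

```bash
python3 - <<'E'
from h import *
p=robot.snapshot('scene');save(p,'s19');P=trayaxis(p,(.5,.05),zmin=.03)
p=robot.snapshot('wrist');save(p,'w19')
delta([.6,.06,-.0224],tilt(.1+np.pi/2))
E
```

```text
blue 1962 [0.503 0.043 0.127] axis [0.996 0.083 0.024] pitch deg (+=nose down) 1.4 z 0.1208 0.1484
delta [  3.2  -0.7 121.6] [ 0.004  -0.0007 -0.0032] t 24.05 pos [0.6005 0.0568 0.0992] [ 3.138e+00 -1.000e-03  1.668e+00] F [-0.6 -1.  -0.3] w 0.0099 q [-0.    0.23  1.36  0.    1.55 -0.1 ]
```

View pics/s19.png

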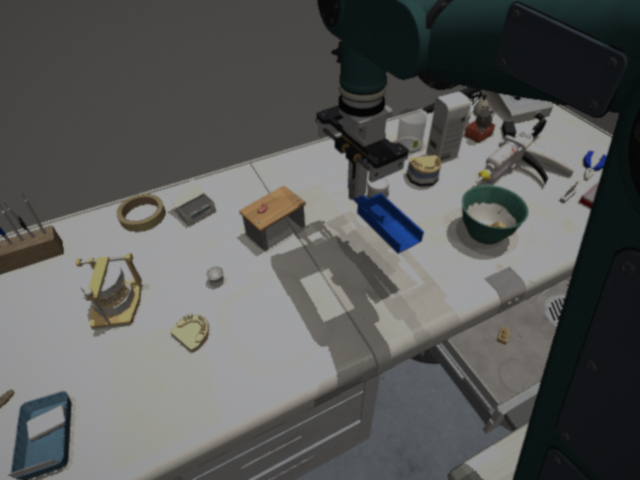

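View pics/w19.png

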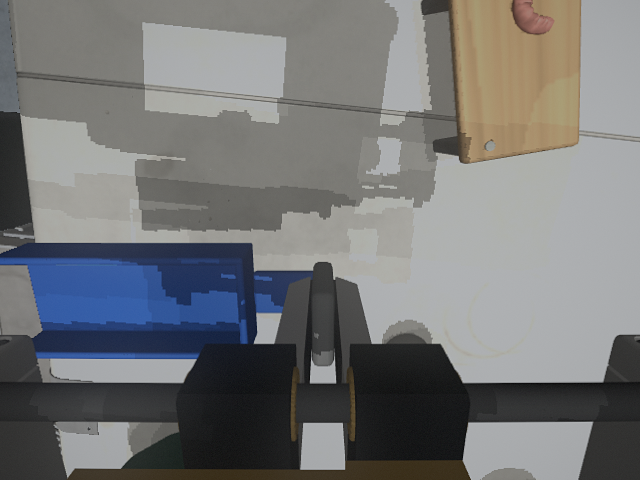

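Emit:
carry_out(deltas="0 0 15 0.002 0 0 1;0 0 35 0.002 0 0 1;0 0 57 0.002 0 0 1;0 0 79 0.002 0 0 1;0 0 97 0.002 0 0 1;0 0 109 0.002 0 0 1;0 0 115 0.002 0 0 1;0 0 117 0.002 0 0 1")

```text
time: 24.72
tool_pos: [0.6003, 0.0563, -0.0199]
ee_rot: [-3.14, -0.002, 1.666]
wrist_force: [0.1, -0.1, -1.4]
width: 0.0101
```

```bash
python3 - <<'E'
from h import *
delta([.6,.06,-.0224],tilt(.1+np.pi/2))
E
```

```text
delta [3.7 0.1 2.5] [-0.0017 -0.0016 -0.0047] t 24.7167 pos [ 0.6003  0.0563 -0.0199] [-3.140e+00 -2.000e-03  1.666e+00] F [ 0.1 -0.1 -1.4] w 0.0101 q [-0.    0.32  1.5   0.    1.33 -0.1 ]
```

Emit:
carry_out(deltas="0 0 1 0 0 0 1;0 0 2 0 0 0 1;0 0 2.5 0 0 0 1;0 0 2.5 0 0 0 1;0 0 2.5 0 0 0 1;0 0 2.5 0 0 0 1;0 0 2.5 0 0 0 1;0 0 2.5 0 0 0 1")

```text
time: 25.38
tool_pos: [0.6003, 0.0572, -0.0217]
ee_rot: [-3.141, -0.002, 1.667]
wrist_force: [-0.2, -0.0, -1.5]
width: 0.01
```

Emit:
carry_out(deltas="0 0 0.5 0 0 0 1;0 0 0.5 0 0 0 1;0 0 1 0 0 0 1;0 0 1 0 0 0 1;0 0 1 0 0 0 1;0 0 1 0 0 0 1;0 0 1 0 0 0 1;0 0 1 0 0 0 1")

```text
time: 26.05
tool_pos: [0.6002, 0.0571, -0.0224]
ee_rot: [-3.141, -0.002, 1.667]
wrist_force: [-0.8, 0.7, 3.5]
width: 0.0097
```

Contact (+3.5 N). Open to 32 mm.

Emit:
carry_out(deltas="0 0 0 0 0 0 0.85;0 0 0 0 0 0 0.75;0 0 0 0 0 0 0.66;0 0 0 0 0 0 0.66;0 0 0 0 0 0 0.66;0 0 0 0 0 0 0.66;0 0 0 0 0 0 0.66;0 0 0 0 0 0 0.66")

```text
time: 26.72
tool_pos: [0.6002, 0.0571, -0.0229]
ee_rot: [-3.14, -0.002, 1.667]
wrist_force: [-0.1, -0.4, 0.2]
width: 0.0319
```

Emit:
carry_out(deltas="0 0 -10 0 0 0 0.66;0 0 -30 0 0 0 0.66;0 0 -55 0 0 0 0.66;0 0 -80 0 0 0 0.66;0 0 -105 0 0 0 0.66;0 0 -130 0 0 0 0.66;0 0 -145 0 0 0 0.66;0 0 -150 0 0 0 0.66")

```text
time: 27.38
tool_pos: [0.6025, 0.0569, 0.1322]
ee_rot: [3.135, -0.001, 1.667]
wrist_force: [0.3, 0.4, 0.0]
width: 0.0321
```

```bash
python3 - <<'E'
from h import *
delta([.6,.06,.13],tilt(.1+np.pi/2))
for n in ('wrist','top','scene'):
    p=robot.snapshot(n);save(p,n+'20');P=trayaxis(p,(.5,.05),zmin=-.02,zmax=.1)
    for t in ['bowl','die_0','white_pot','stack_model','stone_model','grey_dish','tray']:
        for r in robot.place_of(p,t)[:3]: print(n,t,round(r['p'],2),w(p,r['at']).round(3))
    if n=='top': cv2.imwrite('pics/top20c.png',cv2.resize(p['pixels'][230:360,400:600,::-1],None,fx=4,fy=4))
E
```

```text
delta [ 3.3 -2.2  2.2] [ 0.0067 -0.0009 -0.0034] t 27.3833 pos [0.6025 0.0569 0.1322] [ 3.135e+00 -1.000e-03  1.667e+00] F [0.3 0.4 0. ] w 0.0321 q [-0.    0.22  1.31  0.    1.61 -0.1 ]
blue 5220 [0.506 0.049 0.005] axis [0.991 0.117 0.057] pitch deg (+=nose down) 3.3 z 0.0024 0.0292
wrist white_pot 0.59 [ 0.691 -0.054  0.004]
wrist white_pot 0.38 [0.702 0.197 0.004]
wrist stack_model 0.88 [ 0.695 -0.193 -0.001]
wrist grey_dish 0.54 [ 0.69  -0.055  0.003]
wrist tray 0.89 [ 0.501  0.042 -0.001]
blue 174 [0.501 0.034 0.004] axis [ 1.    -0.009  0.029] pitch deg (+=nose down) 1.7 z -0.0001 0.0288
top bowl 0.94 [ 0.489 -0.201 -0.   ]
top die_0 0.74 [ 0.498 -0.192  0.014]
top die_0 0.65 [ 0.454 -0.198  0.028]
top die_0 0.51 [ 0.464 -0.209  0.035]
top stack_model 0.88 [ 0.693 -0.187  0.002]
top stack_model 0.65 [ 0.499 -0.196  0.014]
top stone_model 0.97 [0.534 0.419 0.002]
top grey_dish 0.75 [ 0.498 -0.194  0.012]
top grey_dish 0.72 [ 0.629  0.349 -0.001]
top grey_dish 0.46 [ 0.462 -0.208  0.034]
top tray 0.83 [0.503 0.046 0.003]
top tray 0.63 [ 0.696 -0.184  0.001]
blue 1662 [0.506 0.043 0.005] axis [0.996 0.091 0.014] pitch deg (+=nose down) 0.8 z 0.0001 0.0284
scene bowl 0.91 [ 0.49  -0.194 -0.003]
scene die_0 0.62 [ 0.459 -0.208  0.037]
scene white_pot 0.72 [ 0.689 -0.055 -0.001]
scene white_pot 0.18 [ 0.506  0.047 -0.   ]
scene stack_model 0.97 [ 0.694 -0.184 -0.003]
scene stack_model 0.27 [ 0.69  -0.053 -0.002]
scene stone_model 0.56 [0.537 0.418 0.001]
scene stone_model 0.16 [ 0.704  0.19  -0.002]
scene grey_dish 0.6 [ 0.629  0.349 -0.002]
scene tray 0.88 [ 0.507  0.048 -0.002]
```

View pics/top20c.png

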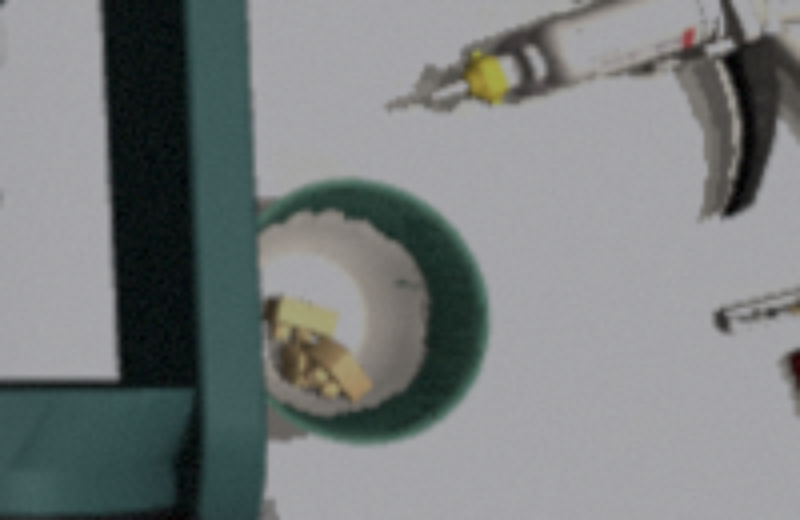

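View pics/scene20.png

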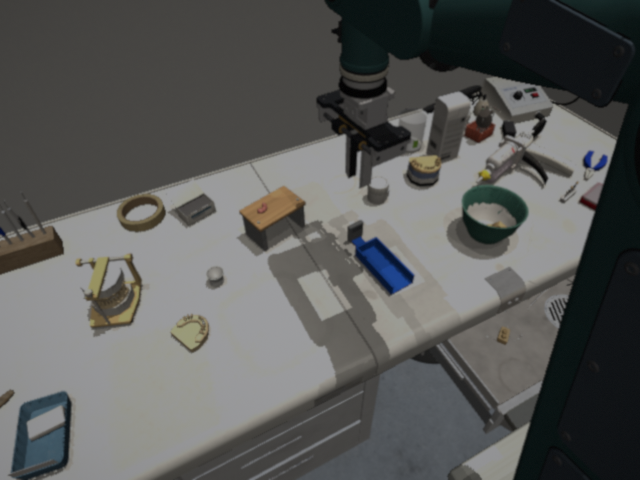

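View pics/wrist20.png

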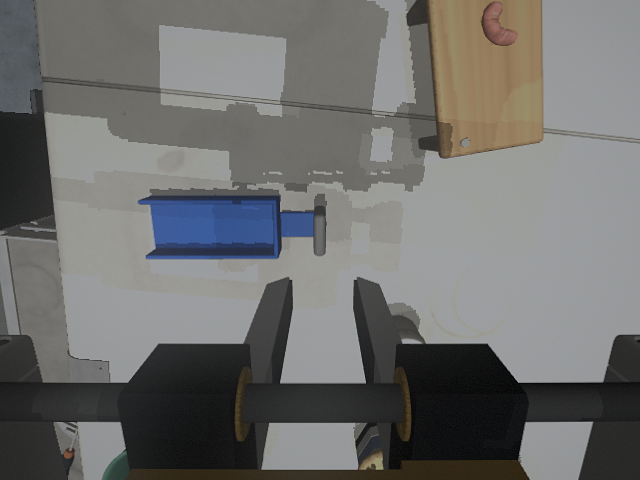

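```bash
python3 - <<'E'
import cv2
i=cv2.imread('pics/w18.png')[140:300,0:160];cv2.imwrite('pics/w18c.png',cv2.resize(i,None,fx=3.7,fy=3.7,interpolation=cv2.INTER_CUBIC))
E
```

```text
(no output)
```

View pics/w18c.png

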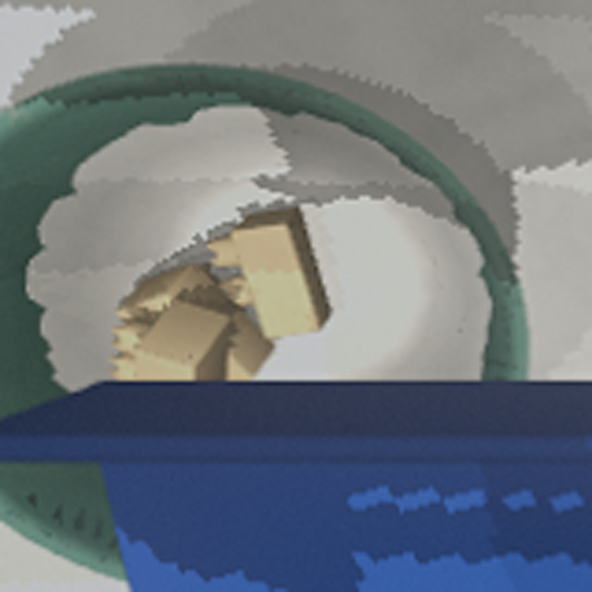

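All three dies are in the bowl, and the tray is empty and flat. I'm handing the job in.

```bash
python3 -c "
from bench import robot
print(robot.close_job())"
```

```text
the job is handed in; nothing more can be done
None
```

The three dies are in the green bowl, and the empty tray stands flat on the worktop at about (0.505, 0.047). I drew the tray out about 117 mm by its side walls and let go. Then I took it by the handle, tipped it to about 50° over the bowl, and set it down and released it. I handed in at about 27.5 s.

**Last checks**
- The three dies were identified in the bowl by the network in the top view, and a wrist picture from just after the tipping agrees. Part of the bowl was hidden in each view, and the scene camera found only one die.
- The bowl is upright and within measuring error of where it started (about 0.489, -0.198). The white pot, stack model, stone model and grey dish are unchanged.
- The gripper is clear of everything, with the wrist force near 0.

**What went wrong or disagreed**
- My first grasp closed on air above the tray and moved nothing. The fingertips sit about 33 mm higher than the reported TCP, as both cameras showed. I corrected for that and the second grasp held.
- The tray's pitch as fitted from its blue pixels scattered between 0.8° and 3.3°. I put that down to uneven coverage of the walls, because the lowest points lie at z ≈ 0 and the pictures show it flat.

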